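# Turn the bolt box over onto the empty stand

### The job

The bolt box lies lid-up on one of the two sloping stands and its lid is only slipped on. Pinch box and lid together by the end that sticks out uphill, turn it over without letting the lid come open, and set it down gently on the empty stand, lid-down against the slope, centred and square with its low end at the lip, so that the bolts lie in the lid. Let go and leave it there closed.

Things in the scene. Friction and masses are not known exactly. Their poses are not given: they have to be found in the camera images.
- bolt_box: cardboard tray of the lidded box lying on a stand, two loose bolts inside, about 0.4 kg in all: 156 x 86 x 38 mm; with lid 166 x 96 mm, 42 mm thick. Origin: centre of its underside; x along its length, 45 degrees down the slope at the start, z out through the lid. The uphill (-x) 60 mm stick out past the stand, free above and below; a firm pinch there (45 N) on lid top and underside keeps it shut.
- lid: its loose slip-over cardboard lid with a blank paper label, 166 x 96 mm, top 4 mm thick, skirt 18 mm high in all and 3 mm thick, 2 mm of play around the tray. Origin: centre of its outer top face, 42 mm along the tray's z from the tray's origin when shut; axes as the tray's. Only gravity holds it on.
- stand_full: bent-steel stand with the box on it, fixed: a plate 130 mm wide, 98 mm long, falling 45 degrees away from the robot to a lip 14 mm high (square to the plate). Origin: on the bench; x level, in the downhill direction, y along the lip, z up. 128.7 mm above the origin is its seat point, on the plate's plane, midway across, 83 mm uphill of the lip. The box lies lid-up against the lip.
- stand_empty_seat (a point): seat point (on the plate's plane, midway across, 83 mm uphill of the lip, 128.7 mm above the bench) of the second, identical, empty stand, left or right of the first; axes x level in the downhill direction, y along the lip, z up. The centre of the lid's top is here when the box lies lid-down against the lip.
Not all that is in view belongs to the job. Leave any green or turquoise look-alike of the bolt_box alone.

How it is judged:
By the outcome, as a careful person would: the job done as asked, in the order asked, and still so for the second after the job is handed in, with the robot touching nothing.
It also fails if it takes over 42 s, if anything falls off the work surface, if the arm or the gripper's body presses on something with over 40 N, if the wrist force passes 120 N, or if a joint passes its speed limit or range.

### The arm

A 6-joint arm with a two-finger parallel gripper is mounted at the origin on the work surface. World frame = base frame: x ahead of the robot, y to its left, z up, the work surface at z = 0. Lengths are in mm, angles in rad, forces in N, time in s.
With the tool pointing down it reaches from about 300 to 875 mm from the base axis. Payload 4.2 kg.
Tool frame: the origin (TCP) lies at the very end of the fingers, on their centre line; the grasp point (between the pads) lies 19 mm behind it (robot.grip_point_offset is the distance from the TCP to the grasp point, in mm); y points along the fingers, x is the direction in which the jaws open and shut, and the axes are right-handed (so a half turn about y gives the same grasp; the last joint's range is limited). The gripper opens to 85 mm and grips with 20 to 120 N. Pads are 22 mm wide; open, the fingers measure 114 mm over their backs; the gripper's body (76 mm by 85 mm) begins 54 mm behind the grasp point. The pads swing forward as they close: fully open they stand 13 mm farther back than shut.
Start: joints at [1.09, 0.32, 1.565, -0, 1.257, -0.02], TCP at [255.686, 515.04, 231.338] pointing down, gripper open.
Joint ranges: [-3.11, 3.11], [-0.84, 2.01], [0.21, 2.61], [-1.34, 4.49], [0.05, 2.63], [-2.56, 2.56]. Speed limits (rad/s): [2.57, 2.57, 3.14, 3.14, 3.14, 3.14].

### API

Orientations are given as a rotation vector (axis times angle).
In Python, from workcell import robot gives the robot as it stands.
- The arm moves only by the tool arm_command, never from a script. Its arguments are lists of equal length, an entry for each row: "travel": the shift along the tool's x, y, z in m, a list of three; "twist": the turn, a rotation vector about the tool's x, y, z in degrees, a list of three. In form: {"travel": [[tx, ty, tz], ...], "twist": [[wx, wy, wz], ...]}. A call has 1 to 12 rows; each row is the pose to reach, as a shift and turn from the pose measured when the call began, along the tool's axes at that moment; what a row does not reach only later rows make up. A row lasts 1/12 s, in which the tool goes at most 41.7 mm and 7.16 degrees, less where a joint would pass 70% of its speed; a pose out of reach is approached as far as the arm can. A call with a gripper value outside its range is refused whole. "grip" is the finger opening in m, from 0 to 0.0854, set as the call begins (left out, the last holds). The fingers move at their own pace and stop on an object; "squeeze" is the grip in N (left out, the last holds). Time passes only in rows, so rows that repeat a pose let the fingers close. It gives the time, the measured TCP pose, the force and the opening at its end, in the units of the state.
- robot.get_state(): the state, without advancing time (a new reading comes with each control period).
- robot.get_image(name): name is "scene" or "top" or "wrist"; returns a dict with "color" (400x640x3 uint8, red, green, blue), "fx", "fy", "cx", "cy" (pixels), "cam_to_world" (4x4, takes a point from camera to world coordinates). Camera axes: x right, y down, z forward; pixel columns grow to the right and rows downward; lengths in mm; the calibration is good to about 2 mm. The wrist camera is an equidistant fisheye: a pixel r from the principal point sees the ray r / f radians off the axis. A picture is of the moment at which its call begins. There is no depth.
- robot.sign_off(): hands the job in, once; it reports no verdict.
The state is a dict: "time_s": time; "q": joint angles; "qvel": joint speeds; "joint_torque": joint torques, N m; "tool_pos": TCP position; "ee_rot": TCP orientation; "wrist_force": force on the tool from outside, world axes, zero at the start; "wrist_torque": the same for the moment, N m; "finger_gap": finger opening in mm.
Only numpy, scipy, OpenCV 4.12 (cv2) and the standard library are available. Lean on these libraries where they do the work, as an engineer would, in place of code of your own. Each camera call takes 0.05 s, during which the arm holds its last target.

## Working session

There is one attempt and no reset: what is moved stays moved. The work goes in short steps, Python scripts to look and compute and a tool call to move; the robot and the scene stay as the last step left them, time stands still between calls to the robot, and variables do not carry over. Pictures are saved under pics/ and viewed, and the job is handed in when it is done.

Besides the shell and the picture viewer there is one more tool, called after "Request:" by a JSON object that holds its "method" and its "body", one argument or row to a line. arm_command: Moves the arm, as the interface text tells. Its arguments: {"type":"object","properties":{"travel":{"type":"array"},"twist":{"type":"array"},"grip":{"type":"number"},"squeeze":{"type":"number"}},"required":["travel","twist"]}

```bash
ls; mkdir -p pics
python3 - <<'E'
from workcell import robot
import cv2,pickle
d={}
for n in ["scene","top","wrist"]:
    i=robot.get_image(n); d[n]=i
    cv2.imwrite(f"pics/{n}0.png",i["color"][:,:,::-1])
    print(n,i["fx"],i["fy"],i["cx"],i["cy"]);print(i["cam_to_world"].round(3))
pickle.dump(d,open("im0.pkl","wb"))
print(robot.get_state())
E
```

```text
pics
scene 517.1129249783658 517.1129249783658 322.77207442238347 202.12335225181826
[[-3.35000e-01  7.53000e-01 -5.66000e-01  9.59546e+02]
 [ 9.42000e-01  2.74000e-01 -1.92000e-01  1.70645e+02]
 [ 1.00000e-02 -5.98000e-01 -8.02000e-01  7.83870e+02]
 [ 0.00000e+00  0.00000e+00  0.00000e+00  1.00000e+00]]
top 498.95440696953904 498.95440696953904 319.8541658408559 203.7278324396281
[[-2.900000e-02 -9.790000e-01  2.020000e-01  3.183380e+02]
 [-1.000000e+00  2.800000e-02 -9.000000e-03  1.714000e+01]
 [ 3.000000e-03 -2.020000e-01 -9.790000e-01  1.016554e+03]
 [ 0.000000e+00  0.000000e+00  0.000000e+00  1.000000e+00]]
wrist 309.70691628693146 309.70691628693146 318.7270950145859 196.9655930232107
[[ 4.46000e-01  8.62000e-01  2.41000e-01  1.94774e+02]
 [ 8.95000e-01 -4.29000e-01 -1.21000e-01  5.45806e+02]
 [-1.00000e-03  2.70000e-01 -9.63000e-01  3.72196e+02]
 [ 0.00000e+00  0.00000e+00  0.00000e+00  1.00000e+00]]
{'time_s': 0.15, 'q': array([ 1.09000921e+00,  3.20159136e-01,  1.56540749e+00, -5.10425790e-05,
        1.25737343e+00, -2.00043489e-02]), 'qvel': array([-0.00020366, -0.00061394, -0.00439095, -0.00082368, -0.00167987,
        0.00091654]), 'joint_torque': array([ 2.52400141e-04, -4.15839636e+01, -2.34347230e+01,  6.09929975e-05,
        6.01417400e-03, -5.40905177e-06]), 'tool_pos': array([255.52488291, 514.70833888, 230.66392392]), 'ee_rot': array([-1.39337222, -0.8626276 ,  0.86448657]), 'wrist_force': array([-0.05122985,  0.2478017 , -0.25830934]), 'wrist_torque': array([-0.01225099, -0.02629026, -0.01059099]), 'finger_gap': 85.58346264181033}
```

View pics/scene0.png

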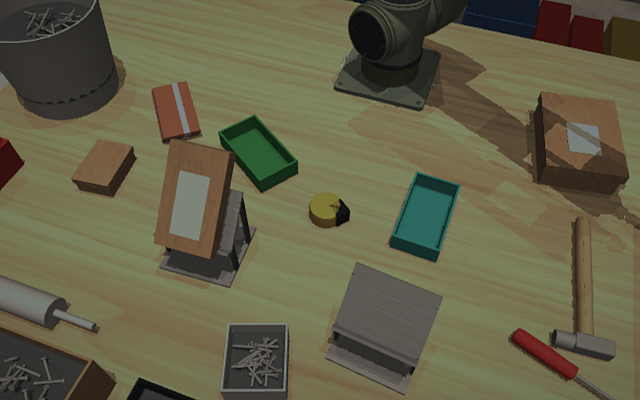

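View pics/top0.png

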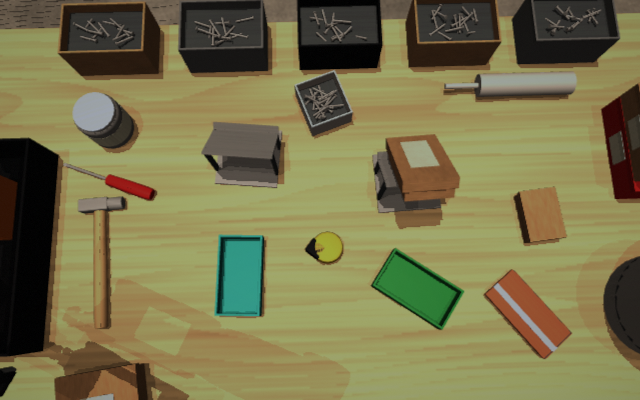

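View pics/wrist0.png

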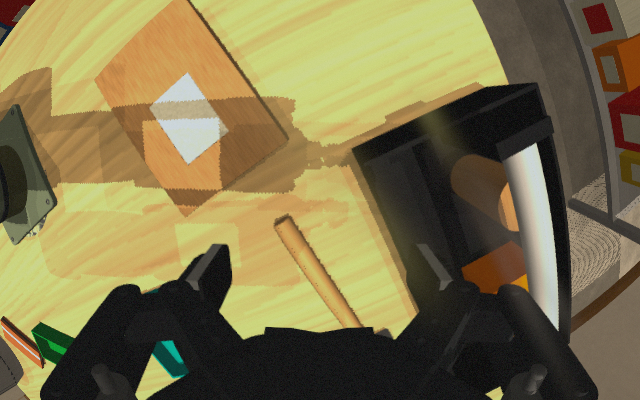

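Run:
```python
import pickle,cv2,numpy as np
d=pickle.load(open("im0.pkl","rb"))
def crop(n,x0,y0,w,h,s,o):
    c=d[n]["color"][y0:y0+h,x0:x0+w,::-1]
    c=cv2.convertScaleAbs(c,alpha=1.5)
    cv2.imwrite(o,cv2.resize(c,None,fx=s,fy=s,interpolation=cv2.INTER_CUBIC))
crop("scene",130,120,150,170,3.5,"pics/sb.png")
crop("top",360,120,120,105,5.0,"pics/tb.png")
crop("scene",310,245,150,150,4,"pics/se.png")
crop("top",190,110,110,90,6,"pics/te.png")
```

```text
(no output)
```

View pics/sb.png

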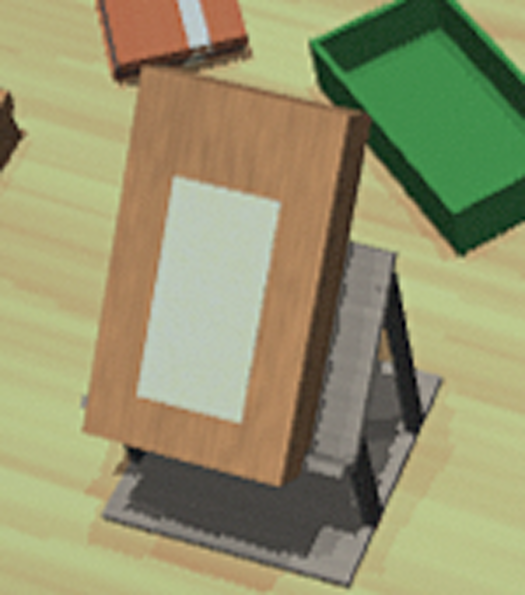

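View pics/tb.png

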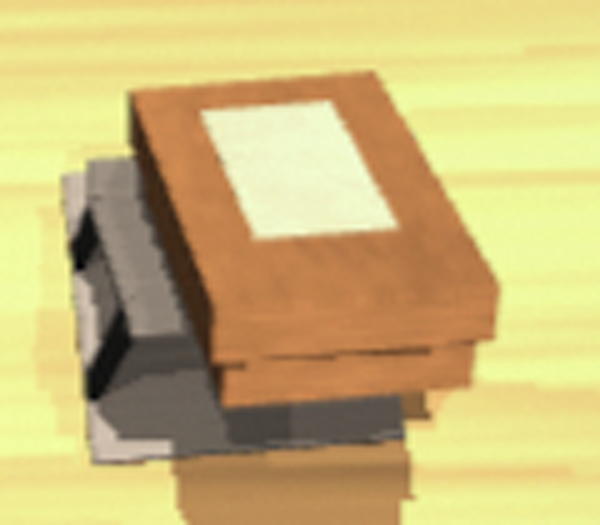

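View pics/se.png

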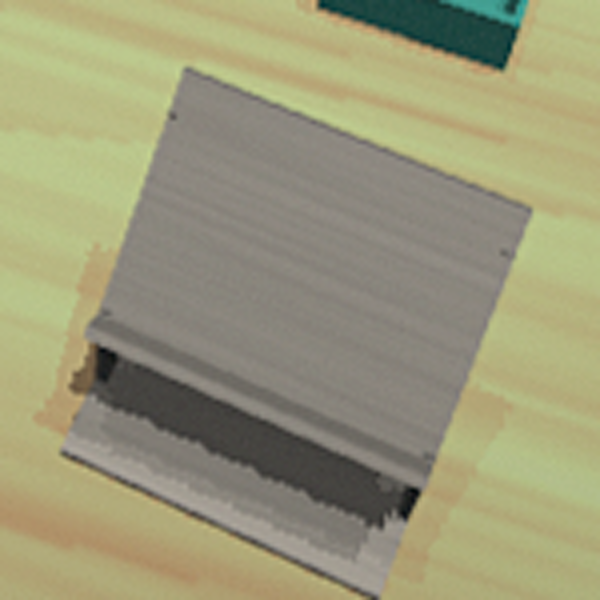

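View pics/te.png

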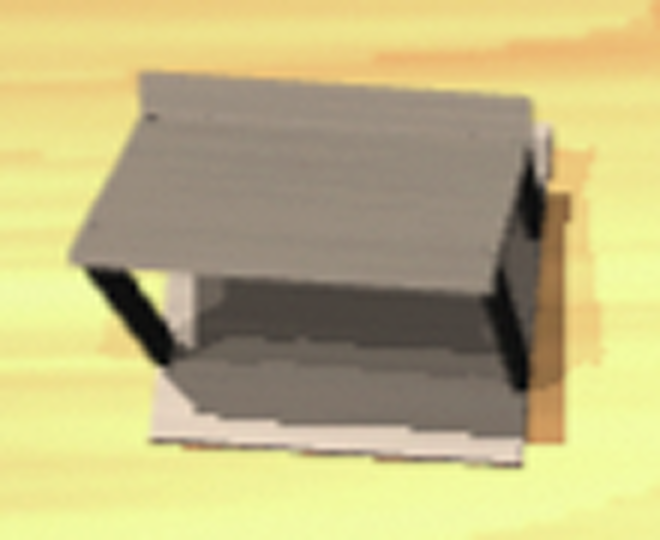

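```bash
cat > h.py <<'E'
import numpy as np,pickle
def ray(i,p):
    T=i["cam_to_world"];u=np.array([(p[0]-i["cx"])/i["fx"],(p[1]-i["cy"])/i["fy"],1.])
    r=T[:3,:3]@u;return T[:3,3],r/np.linalg.norm(r)
def tri(i1,p1,i2,p2):
    A=np.zeros((3,3));b=np.zeros(3);L=[ray(i1,p1),ray(i2,p2)]
    for o,r in L:
        M=np.eye(3)-np.outer(r,r);A+=M;b+=M@o
    x=np.linalg.solve(A,b)
    return x,[np.linalg.norm((np.eye(3)-np.outer(r,r))@(x-o)) for o,r in L]
def plane(i,p,z):
    o,r=ray(i,p);return o+r*(z-o[2])/r[2]
def px(i,X):
    c=np.linalg.inv(i["cam_to_world"])@np.r_[X,1];return np.array([i["fx"]*c[0]/c[2]+i["cx"],i["fy"]*c[1]/c[2]+i["cy"]])
E
cat > m1.py <<'E'
from h import *
d=pickle.load(open("im0.pkl","rb"));S,T=d["scene"],d["top"]
sb=lambda p:np.array(p)/3.5+[130-.36,120-.36]
tb=lambda p:np.array(p)/5+[360-.4,120-.4]
se=lambda p:np.array(p)/4+[310-.375,245-.375]
te=lambda p:np.array(p)/6+[190-.42,110-.42]
print("lid")
L=[]
for n,a,b in [("up-y",(143,66),(499,285)),("up+y",(365,113),(213,310)),("dn-y",(85,432),(376,72)),("dn+y",(282,487),(129,92))]:
    x,e=tri(S,sb(a),T,tb(b));L.append(x);print(n,x.round(1),np.round(e,1))
L=np.array(L);print("ctr",L.mean(0),"len",np.linalg.norm(L[0]-L[2]),np.linalg.norm(L[1]-L[3]),"wid",np.linalg.norm(L[0]-L[1]),np.linalg.norm(L[2]-L[3]))
y=(L[1]-L[0]+L[3]-L[2]);x=L[2]+L[3]-L[0]-L[1];print("yaw",np.degrees(np.arctan2(-y[0],y[1])),np.degrees(np.arctan2(x[1],x[0])),"slope",np.degrees(np.arctan2(-x[2],np.hypot(*x[:2]))))
print("empty")
E=[]
for n,a,b in [("up-y",(187,68),(493,292)),("up+y",(531,209),(70,262)),("lip-y",(88,338),(530,98)),("lip+y",(430,487),(142,72))]:
    x,e=tri(S,se(a),T,te(b));E.append(x);print(n,x.round(1),np.round(e,1))
    if n[0]=="u": print("  z139.3:",plane(S,se(a),139.3).round(1),plane(T,te(b),139.3).round(1))
    else: print("  z:",plane(S,se(a),128.7-83*.7071+14*.7071).round(1),plane(T,te(b),128.7-83*.7071+14*.7071).round(1))
for n,p in [("base",(150,440)),("base",(522,464))]: print(n,plane(T,te(p),2))
for n,p in [("base",(62,453)),("base",(380,598))]: print(n,plane(S,se(p),2))
E
python3 m1.py
```

```text
lid
up-y [ 522.9 -222.8  213.7] [0.8 0.8]
up+y [ 515.9 -124.1  214.5] [3.8 3.8]
dn-y [ 639.3 -217.    95.6] [1.6 1.6]
dn+y [ 634.5 -121.3   94.9] [1. 1.]
ctr [ 578.13683135 -171.31916718  154.67826163] len 165.8844002267139 168.4809812266228 wid 98.9775252747711 95.83926329718778
yaw 3.5119738827824167 2.0738424135936855 slope 45.304883628499674
empty
up-y [587.1  95.7 136.9] [1. 1.]
  z139.3: [588.3  97.  139.3] [586.6  94.5 139.3]
up+y [600.3 224.3 137.6] [0.4 0.4]
  z139.3: [601.1 224.6 139.3] [599.8 223.5 139.3]
lip-y [671.8  88.4  77.3] [1.3 1.3]
  z: [672.5  90.   79.9] [671.1  86.9  79.9]
lip+y [683.8 216.7  79.2] [1.6 1.6]
  z: [683.7 218.2  79.9] [683.8 214.9  79.9]
base [578.30297717 226.69366525   2.        ]
base [565.98731459  97.13114261   2.        ]
base [688.3177937   86.80936704   2.        ]
base [700.03406922 215.65353971   2.        ]
```

```bash
cat > m2.py <<'E'
exec(open("m1.py").read().split('print("lid")')[0])
from scipy.optimize import least_squares
c=np.sqrt(.5)
def model(p,loc): # loc: along slope down, across, normal ; origin seat point z128.7
    x,y,w=p[:3]; out=[]
    for u,v,n in loc:
        X=np.array([u*c+n*c,v,-u*c+n*c])
        out.append([x+X[0]*np.cos(w)-X[1]*np.sin(w),y+X[0]*np.sin(w)+X[1]*np.cos(w),128.7+X[2]])
    return np.array(out)
def fit(loc,ps,pt,x0):
    def f(p,full=False):
        M=model(p,loc)
        # allow per-camera translation bias of 2mm via loose prior: none
        return np.r_[[px(S,m)-q for m,q in zip(M,ps)],[px(T,m)-q for m,q in zip(M,pt)]].ravel()
    r=least_squares(f,x0,loss="soft_l1");print(r.x.round(2),np.degrees(r.x[2]).round(2));print(f(r.x).reshape(-1,2).round(1).tolist());return r.x
fit([(-83,-48,42),(-83,48,42),(83,-48,42),(83,48,42)],[sb(a) for a in [(143,66),(365,113),(85,432),(282,487)]],[tb(a) for a in [(499,285),(213,310),(376,72),(129,92)]],[550,-170,0.03])
fit([(-15,-65,0),(-15,65,0),(83,-65,14),(83,65,14)],[se(a) for a in [(187,68),(531,209),(88,338),(430,487)]],[te(a) for a in [(493,292),(70,262),(530,98),(142,72)]],[600,155,-.1])
E
python3 m2.py
```

```text
[ 5.4899e+02 -1.7189e+02  5.0000e-02] 3.02
[[-0.1, -1.6], [-4.2, -1.1], [-0.8, -1.0], [-0.1, -1.2], [-0.8, -0.1], [-1.1, -0.5], [-1.3, -0.6], [-1.2, -0.7]]
[ 6.0679e+02  1.5905e+02 -9.0000e-02] -5.34
[[-1.5, 0.7], [-0.0, 0.8], [-0.5, -2.6], [-0.2, -2.0], [-0.5, -1.8], [-0.7, -1.3], [-0.5, 1.0], [-1.3, 1.3]]
```

```bash
sed -i 's/(365,113)/(350,110)/' m1.py m2.py; python3 m2.py
python3 - <<'E'
from workcell import robot
from scipy.spatial.transform import Rotation as R
s=robot.get_state();print(R.from_rotvec(s["ee_rot"]).as_matrix().round(3))
E
```

```text
[ 5.4893e+02 -1.7240e+02  6.0000e-02] 3.2
[[-0.5, -1.7], [-0.2, -0.5], [-0.9, -1.0], [-0.1, -1.3], [-0.4, -0.1], [-0.8, -0.4], [-1.1, -0.6], [-1.1, -0.6]]
[ 6.0679e+02  1.5905e+02 -9.0000e-02] -5.34
[[-1.5, 0.7], [-0.0, 0.8], [-0.5, -2.6], [-0.2, -2.0], [-0.5, -1.8], [-0.7, -1.3], [-0.5, 1.0], [-1.3, 1.3]]
[[ 0.445 -0.001 -0.896]
 [ 0.896 -0.001  0.445]
 [-0.001 -1.    -0.   ]]
```

Request:
{"method": "arm_command", "body": {
  "travel": [
    [-0.04, -0.02, -0.04],
    [-0.08, -0.04, -0.075],
    [-0.12, -0.06, -0.11],
    [-0.16, -0.08, -0.145],
    [-0.2, -0.1, -0.18],
    [-0.24, -0.12, -0.22],
    [-0.28, -0.14, -0.26],
    [-0.32, -0.16, -0.3]
  ],
  "twist": [
    [0, 6, 0],
    [0, 12, 0],
    [0, 18, 0],
    [0, 24, 0],
    [0, 30, 0],
    [0, 36, 0],
    [0, 42, 0],
    [0, 48, 0]
  ]
}}

```text
time_s: 0.82
tool_pos: [343.4, 212.8, 346.5]
ee_rot: [-1.562, -0.21, 0.211]
wrist_force: [1.0, 0.6, 0.5]
finger_gap: 85.3
```

```bash
cat > st.py <<'E'
from workcell import robot
import json,numpy as np
from scipy.spatial.transform import Rotation as R
s=robot.get_state()
open("log.jsonl","a").write(json.dumps({k:np.asarray(v).tolist() for k,v in s.items()})+"\n")
print(s["time_s"],"q",s["q"].round(3),"p",s["tool_pos"].round(1),"gap",round(s["finger_gap"],1),"F",s["wrist_force"].round(1),"T",s["wrist_torque"].round(2));print(R.from_rotvec(s["ee_rot"]).as_matrix().round(3))
E
python3 st.py
```

```text
0.8167 q [ 5.270e-01 -1.400e-02  1.686e+00 -1.000e-03  1.470e+00  2.590e-01] p [343.4 212.8 346.5] gap 85.3 F [1.  0.6 0.5] T [ 0.02 -0.04 -0.04]
[[ 0.964 -0.    -0.265]
 [ 0.265 -0.001  0.964]
 [-0.001 -1.    -0.001]]
```

```bash
cat > mv.py <<'E'
from workcell import robot
import numpy as np
from scipy.spatial.transform import Rotation as R
def Rb(psi,pitch,roll=0):
    # tool y: heading psi deg, pitched down by pitch deg; roll about tool y; roll0: X = up-forward
    c,s=np.cos(np.radians(pitch)),np.sin(np.radians(pitch))
    Y=np.array([c,0,-s]);X=np.array([s,0,c])
    M=R.from_euler("z",psi,degrees=True).as_matrix()@np.c_[X,Y,np.cross(X,Y)]
    return R.from_matrix(M)*R.from_euler("y",roll,degrees=True)
def go(p,Rt,n=1):
    s=robot.get_state();R0=R.from_rotvec(s["ee_rot"])
    t=R0.inv().apply(np.array(p)-s["tool_pos"])/1000;w=np.degrees((R0.inv()*Rt).as_rotvec())
    print("travel",t.round(4),"|",np.linalg.norm(t).round(3),"twist",w.round(2),np.linalg.norm(w).round(1))
    for k in range(1,n): print(k,(t*k/n).round(4),(w*k/n).round(2))
E
python3 - <<'E'
from mv import *
go([430,-60,400],Rb(-5,65),8)
E
```

```text
travel [ 0.0113 -0.0532 -0.2861] | 0.291 twist [ -4.37  20.03 -24.77] 32.2
1 [ 0.0014 -0.0067 -0.0358] [-0.55  2.5  -3.1 ]
2 [ 0.0028 -0.0133 -0.0715] [-1.09  5.01 -6.19]
3 [ 0.0042 -0.02   -0.1073] [-1.64  7.51 -9.29]
4 [ 0.0057 -0.0266 -0.143 ] [ -2.19  10.02 -12.38]
5 [ 0.0071 -0.0333 -0.1788] [ -2.73  12.52 -15.48]
6 [ 0.0085 -0.0399 -0.2145] [ -3.28  15.02 -18.57]
7 [ 0.0099 -0.0466 -0.2503] [ -3.83  17.53 -21.67]
```

Request:
{"method": "arm_command", "body": {
  "travel": [
    [0.001, -0.007, -0.036],
    [0.003, -0.013, -0.072],
    [0.004, -0.02, -0.107],
    [0.006, -0.027, -0.143],
    [0.007, -0.033, -0.179],
    [0.008, -0.04, -0.215],
    [0.01, -0.047, -0.25],
    [0.011, -0.053, -0.286],
    [0.011, -0.053, -0.286]
  ],
  "twist": [
    [-0.5, 2.5, -3],
    [-1, 5, -6],
    [-1.5, 7.5, -9],
    [-2, 10, -12],
    [-2.7, 12.5, -15.5],
    [-3.3, 15, -18.5],
    [-3.8, 17.5, -21.5],
    [-4.4, 20, -25],
    [-4.4, 20, -25]
  ]
}}

```text
time_s: 1.57
tool_pos: [429.2, -65.5, 400.2]
ee_rot: [-1.565, -0.274, -0.423]
wrist_force: [-0.2, 0.7, -0.4]
finger_gap: 85.6
```

```bash
python3 st.py
cat > kin.py <<'E'
import numpy as np,json
from scipy.spatial.transform import Rotation as R
from scipy.optimize import least_squares
def fk(q,P):
    h,L1,L2,L3,a,e=P
    rz=lambda t:R.from_euler("z",t);ry=lambda t:R.from_euler("y",t)
    A=rz(q[0]);p=A.apply([a,0,h])
    A=A*ry(q[1]);p=p+A.apply([0,0,L1])
    A=A*ry(q[2]);p=p+A.apply([e,0,L2])
    A=A*rz(q[3])*ry(q[4]);
    A=A*rz(q[5]);p=p+A.apply([0,0,L3])
    # tool: y = A z ; x = A(-x)?
    M=A.as_matrix();Y=M[:,2];X=-M[:,0]
    return p,np.c_[X,Y,np.cross(X,Y)]
E
python3 - <<'E'
from kin import *
L=[json.loads(l) for l in open("log.jsonl")]
L.append(dict(q=[1.09000921e+00,3.20159136e-01,1.56540749e+00,-5.10425790e-05,1.25737343,-2.00043489e-02],tool_pos=[255.52488291,514.70833888,230.66392392],ee_rot=[-1.39337222,-0.8626276,0.86448657]))
f=lambda P:np.r_[[fk(l["q"],P)[0]-l["tool_pos"] for l in L]].ravel()
r=least_squares(f,[300,350,350,230,0,0]);print(r.x.round(1),np.abs(r.fun).max())
for l in L: print((fk(l["q"],r.x)[1].T@R.from_rotvec(l["ee_rot"]).as_matrix()).round(3).tolist())
E
```

```text
1.5667 q [-0.213 -0.202  1.79   0.053  1.113 -0.129] p [429.2 -65.5 400.2] gap 85.6 F [-0.2  0.7 -0.4] T [ 0.01  0.2  -0.  ]
[[ 0.899  0.427  0.097]
 [-0.086 -0.044  0.995]
 [ 0.429 -0.903 -0.002]]
[ 932.8 1740.2  537.7  474.7   74.5 1802.4] 10.718087868870583
[[1.0, 0.0, -0.0], [-0.0, 1.0, -0.0], [0.0, 0.0, 1.0]]
[[1.0, -0.0, -0.0], [-0.0, 1.0, -0.0], [0.0, 0.0, 1.0]]
[[1.0, 0.0, -0.0], [-0.0, 1.0, 0.0], [0.0, -0.0, 1.0]]
```

Run:
```python
s=open("kin.py").read()
s=s.replace("h,L1,L2,L3,a,e=P","h,L1,L2,L3,a,e,d,d2=P").replace("[a,0,h]","[a,d,h]").replace("p=p+A.apply([0,0,L3])","p=p+A.apply([d2,0,L3])")
s+='''
P0=np.array([300,380,380,250,0,0,10,0.])
def calib():
    L=[json.loads(l) for l in open("log.jsonl")]
    L.append(dict(q=[1.09000921e+00,3.20159136e-01,1.56540749e+00,-5.10425790e-05,1.25737343,-2.00043489e-02],tool_pos=[255.52488291,514.70833888,230.66392392],ee_rot=[-1.39337222,-0.8626276,0.86448657]))
    f=lambda P:np.r_[np.ravel([fk(l["q"],P)[0]-l["tool_pos"] for l in L]),(P-P0)*.003]
    r=least_squares(f,P0);return r.x,r.fun
'''
open("kin.py","w").write(s)
from kin import *
x,f=calib();print(x.round(1),f.round(2))
```

```text
[128.8 575.2 415.2 316.1  -1.1  -0.6  11.5   0. ] [-0.02  0.04 -0.06 -0.01 -0.07  0.04 -0.03  0.01  0.02 -0.51  0.59  0.11
  0.2  -0.   -0.    0.    0.  ]
```

```bash
cat >> kin.py <<'E'
LO=np.array([-3.11,-.84,.21,-1.34,.05,-2.56]);HI=np.array([3.11,2.01,2.61,4.49,2.63,2.56])
def ik(p,M,P):
    """all in-range solutions, M tool matrix"""
    h,L1,L2,L3,a,e,d,d2=P
    w=np.array(p)-L3*M[:,1]
    r=np.hypot(w[0],w[1]); 
    if r<abs(d): return []
    q1=np.arctan2(w[1],w[0])-np.arcsin(d/r); rr=np.sqrt(r*r-d*d)
    z=w[2]-h; D=np.hypot(rr,z); cc=(D*D-L1*L1-L2*L2)/(2*L1*L2)
    if abs(cc)>1: return []
    q3=np.arccos(cc); th=np.arctan2(rr,z); q2=th-np.arctan2(L2*np.sin(q3),L1+L2*np.cos(q3))
    A=R.from_euler("z",q1)*R.from_euler("y",q2+q3)
    W=np.c_[-M[:,0],np.cross(M[:,1],-M[:,0]),M[:,1]]
    B=(A.inv()*R.from_matrix(W)).as_matrix()
    q5=np.arccos(np.clip(B[2,2],-1,1)); q4=np.arctan2(B[1,2],B[0,2]); q6=np.arctan2(B[2,1],-B[2,0])
    out=[]
    for k4 in (-1,0,1):
        for k6 in (-1,0,1):
            q=np.array([q1,q2,q3,q4+2*np.pi*k4,q5,q6+2*np.pi*k6])
            if (q>=LO-.001).all() and (q<=HI+.001).all(): out.append(q)
    return out if out else [np.array([q1,q2,q3,q4,q5,q6,np.nan])]
E
cat > a.py <<'E'
from kin import *; from mv import Rb
P,_=calib();P[4]=P[5]=P[7]=0
for l in open("log.jsonl"):
    l=json.loads(l);print("chk",[ (s-l["q"]).round(3) for s in ik(l["tool_pos"],R.from_rotvec(l["ee_rot"]).as_matrix(),P)])
c=.7071
def grasp(seat,psi,inn,n=21,phi=0,roll=0):
    # tool pose: TCP 'inn' mm inside of uphill lid end, n above plate; phi in-plane approach angle
    Z=R.from_euler("z",psi,degrees=True)
    bx=Z.apply([c,0,-c]);bz=Z.apply([c,0,c]);by=np.cross(bz,bx)
    grip=np.array(seat)+bz*n-bx*(83-(inn-19))
    M=Rb(psi,45,roll)
    M=R.from_rotvec(np.radians(phi)*bz)*M
    return grip+M.as_matrix()[:,1]*19,M.as_matrix()
if __name__=="__main__":
  for phi in (-60,-40,-20,0,20,40,60):
    for roll in (0,180):
      for nm,s,psi,ph in (("full",[549,-172,128.7],3.2,phi),("empty",[605.5,159,128.7],-5.3,-phi)):
        for q in ik(*grasp(s,psi,46,21,ph,roll),P): print(phi,roll,nm,q.round(2))
E
python3 a.py
```

```text
chk [array([-0.   , -0.002,  0.   ,  0.   ,  0.002, -0.   ])]
chk [array([ 0.   , -0.002,  0.   , -0.   ,  0.002,  0.   ])]
-60 0 full [ 0.16  0.4   2.27 -1.65  1.12  1.92   nan]
-60 0 empty [-0.21  0.45  2.16  1.61  1.13 -1.86]
-60 180 full [ 0.16  0.4   2.27 -1.65  1.12 -1.22   nan]
-60 180 empty [-0.21  0.45  2.16  1.61  1.13  1.28]
-40 0 full [-0.01  0.22  2.34  4.41  0.69  1.89]
-40 0 empty [-0.06  0.28  2.24  1.79  0.7  -1.82]
-40 180 full [-0.01  0.22  2.34  4.41  0.69 -1.25]
-40 180 empty [-0.06  0.28  2.24  1.79  0.7   1.32]
-20 0 full [-0.29  0.12  2.33  3.74  0.18  2.31]
-20 0 empty [ 0.18  0.19  2.23  2.21  0.19 -2.03]
-20 180 full [-0.29  0.12  2.33  3.74  0.18 -0.83]
-20 180 empty [0.18 0.19 2.23 2.21 0.19 1.11]
0 0 full [-0.56  0.14  2.25  1.43  0.43 -1.88]
0 0 empty [ 0.42  0.22  2.15 -1.42  0.36  1.79   nan]
0 180 full [-0.56  0.14  2.25  1.43  0.43  1.26]
0 180 empty [ 0.42  0.22  2.15 -1.42  0.36 -1.35   nan]
20 0 full [-0.74  0.27  2.12  1.18  0.88 -1.8 ]
20 0 empty [ 0.6   0.33  2.02 -1.2   0.83  1.72]
20 180 full [-0.74  0.27  2.12  1.18  0.88  1.34]
20 180 empty [ 0.6   0.33  2.02 -1.2   0.83 -1.42]
40 0 full [-0.81  0.44  1.95  1.06  1.26 -1.79]
40 0 empty [ 0.68  0.5   1.85 -1.1   1.23  1.71]
40 180 full [-0.81  0.44  1.95  1.06  1.26  1.35]
40 180 empty [ 0.68  0.5   1.85 -1.1   1.23 -1.43]
60 0 full [-0.81  0.62  1.78  0.98  1.6  -1.79]
60 0 empty [ 0.69  0.68  1.67 -1.04  1.58  1.7 ]
60 180 full [-0.81  0.62  1.78  0.98  1.6   1.35]
60 180 empty [ 0.69  0.68  1.67 -1.04  1.58 -1.44]
```

```bash
cat > b.py <<'E'
from a import *; from mv import go
p,M=grasp([549,-172,128.7],3.2,46,21,25,0)
for d in (0,-60,-110,-130): print(d,(p+d*M[:,1]).round(1),[q.round(2) for q in ik(p+d*M[:,1],M,P)])
print(M.round(3))
p2,M2=grasp([605.5,159,128.7],-5.3,46,21,-25,180)
for d in (0,-60,-110): print(d,(p2+d*M2[:,1]).round(1),[q.round(2) for q in ik(p2+d*M2[:,1],M2,P)])
for d in (0,40,80,120): print("up",d,[q.round(2) for q in ik(p2+[0,0,d],M2,P)])
go(p-110*M[:,1],R.from_matrix(M))
E
python3 b.py|grep -v chk
```

```text
0 [ 536.  -164.7  171. ] [array([-0.76,  0.31,  2.08,  1.14,  0.98, -1.79])]
-60 [ 499.  -192.1  209.4] [array([-0.86,  0.25,  2.04,  1.04,  1.09, -1.73])]
-110 [ 468.2 -215.   241.5] [array([-0.95,  0.21,  2.  ,  0.97,  1.19, -1.7 ])]
-130 [ 455.9 -224.2  254.3] [array([-0.98,  0.19,  1.98,  0.95,  1.23, -1.68])]
[[ 0.706  0.616 -0.349]
 [ 0.039  0.458  0.888]
 [ 0.707 -0.641  0.299]]
0 [592.2 152.2 171. ] [array([ 0.62,  0.37,  1.98, -1.17,  0.93, -1.43])]
-60 [556.3 181.  209.4] [array([ 0.71,  0.31,  1.95, -1.08,  1.03, -1.49])]
-110 [526.3 205.  241.5] [array([ 0.79,  0.27,  1.92, -1.01,  1.12, -1.52])]
up 0 [array([ 0.62,  0.37,  1.98, -1.17,  0.93, -1.43])]
up 40 [array([ 0.62,  0.32,  1.93, -1.11,  0.97, -1.53])]
up 80 [array([ 0.62,  0.28,  1.88, -1.05,  1.02, -1.64])]
up 120 [array([ 0.62,  0.24,  1.82, -1.  ,  1.07, -1.73])]
travel [-0.0201  0.1666 -0.1446] | 0.222 twist [ 29.9  -11.3  -17.77] 36.6
```

Request:
{"method": "arm_command", "body": {
  "travel": [
    [-0.003, 0.021, -0.018],
    [-0.005, 0.042, -0.036],
    [-0.008, 0.063, -0.054],
    [-0.01, 0.083, -0.072],
    [-0.013, 0.104, -0.09],
    [-0.015, 0.125, -0.108],
    [-0.018, 0.146, -0.127],
    [-0.02, 0.167, -0.145],
    [-0.02, 0.167, -0.145],
    [-0.02, 0.167, -0.145]
  ],
  "twist": [
    [3.7, -1.4, -2.2],
    [7.5, -2.8, -4.5],
    [11.2, -4.2, -6.7],
    [15, -5.6, -9],
    [18.7, -7, -11.1],
    [22.4, -8.5, -13.3],
    [26.2, -9.9, -15.5],
    [30, -11.3, -17.8],
    [30, -11.3, -17.8],
    [30, -11.3, -17.8]
  ]
}}

```text
time_s: 2.4
tool_pos: [468.2, -218.9, 234.7]
ee_rot: [-1.044, -0.716, -0.399]
wrist_force: [0.1, 0.2, -0.5]
finger_gap: 85.4
```

```bash
python3 st.py
python3 - <<'E'
from workcell import robot
import cv2,pickle
i=robot.get_image("wrist");pickle.dump(i,open("w1.pkl","wb"))
cv2.imwrite("pics/w1.png",i["color"][:,:,::-1])
E
python3 b.py | grep -E "travel"; python3 -c "
from kin import *;x,f=calib();print(x.round(1),abs(f[:-8]).max())"
```

```text
2.4 q [-0.955  0.244  1.989  0.976  1.186 -1.709] p [ 468.2 -218.9  234.7] gap 85.4 F [ 0.1  0.2 -0.5] T [-0.26  0.24 -0.02]
[[ 0.711  0.614 -0.344]
 [ 0.031  0.462  0.886]
 [ 0.703 -0.64   0.31 ]]
travel [ 0.0029 -0.0018  0.0028] | 0.004 twist [-0.29 -0.48 -0.06] 0.6
[140.3 591.7 417.  318.3  -0.   25.1  11.5  -0. ] 0.0075024573868631705
```

View pics/w1.png

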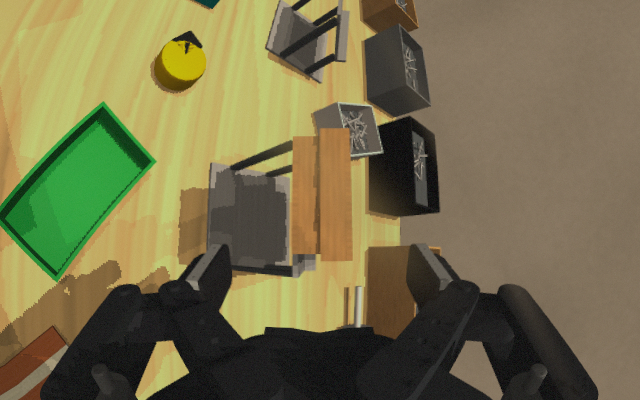

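```bash
python3 - <<'E'
s=open("kin.py").read()
s=s.replace('''    cc=(D*D''','''    cc=(D*D''').replace("h,L1,L2,L3,a,e,d,d2=P\n    w=","h,L1,L2,L3,a,e,d,d2=P\n    de=np.arctan2(e,L2);L2=np.hypot(e,L2)\n    w=")
s=s.replace("    A=R.from_euler(\"z\",q1)*R","    q3=q3-de\n    A=R.from_euler(\"z\",q1)*R")
open("kin.py","w").write(s)
t=open("a.py").read().replace("P[4]=P[5]=P[7]=0","P[4]=P[7]=0");open("a.py","w").write(t)
E
cat > wpx.py <<'E'
from h import *
def wpx(i,X):
    c=(np.linalg.inv(i["cam_to_world"])@np.r_[X,1])[:3];th=np.arctan2(np.hypot(c[0],c[1]),c[2]);k=th/np.hypot(c[0],c[1])*i["fx"]
    return np.array([c[0]*k+i["cx"],c[1]*k+i["cy"]])
def wray(i,p):
    v=(np.array(p)-[i["cx"],i["cy"]])/i["fx"];th=np.hypot(*v);r=np.r_[v/th*np.sin(th),np.cos(th)]
    return i["cam_to_world"][:3,3],i["cam_to_world"][:3,:3]@r
def loc(seat,psi,u,v,n):
    c=np.sqrt(.5);w=np.radians(psi);X=np.array([u*c+n*c,v,-u*c+n*c])
    return np.array(seat)+[X[0]*np.cos(w)-X[1]*np.sin(w),X[0]*np.sin(w)+X[1]*np.cos(w),X[2]]
E
python3 b.py | grep chk
python3 - <<'E'
from wpx import *
import cv2
i=pickle.load(open("w1.pkl","rb"))
im=cv2.resize(i["color"][100:300,190:390,::-1],None,fx=3,fy=3,interpolation=cv2.INTER_CUBIC)
for u,v,n in [(-83,-48,42),(-83,48,42),(-83,-48,24),(-83,48,24),(-78,-43,0),(-78,43,0)]:
    p=wpx(i,loc([549,-172,128.7],3.2,u,v,n));print((u,v,n),p.round(1))
    q=((p-[190,100]+.5)*3).astype(int);cv2.circle(im,tuple(int(a) for a in q),4,(255,0,255),1)
cv2.imwrite("pics/w1c.png",im)
E
```

```text
chk [array([-0.,  0., -0., -0.,  0., -0.])]
chk [array([-0.,  0., -0.,  0.,  0., -0.])]
chk [array([ 0., -0., -0.,  0., -0.,  0.])]
(-83, -48, 42) [358.3 258.5]
(-83, 48, 42) [353.9 123.5]
(-83, -48, 24) [331.6 259.1]
(-83, 48, 24) [329.1 123.5]
(-78, -43, 0) [296.2 251.9]
(-78, 43, 0) [296.4 132.8]
```

View pics/w1c.png

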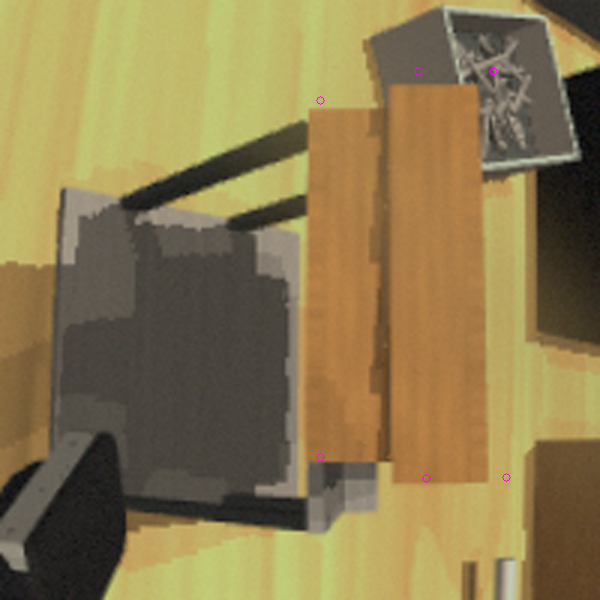

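```bash
sed -i 's/\[549,-172,128.7\],3.2,46/[549,-173.5,125],3.2,46/; s/go(p-110\*M/go(p-0*M/; s/M))$/M),9)/' b.py; python3 b.py
```

```text
chk [array([-0.,  0., -0., -0.,  0., -0.])]
chk [array([-0.,  0., -0.,  0.,  0., -0.])]
chk [array([ 0., -0., -0.,  0., -0.,  0.])]
0 [ 536.  -166.2  167.3] [array([-0.77,  0.34,  2.06,  1.15,  0.98, -1.82])]
-60 [ 499.  -193.6  205.7] [array([-0.87,  0.28,  2.03,  1.05,  1.08, -1.75])]
-110 [ 468.2 -216.5  237.8] [array([-0.95,  0.23,  1.99,  0.98,  1.18, -1.71])]
-130 [ 455.9 -225.7  250.6] [array([-0.99,  0.22,  1.97,  0.95,  1.22, -1.7 ])]
[[ 0.706  0.616 -0.349]
 [ 0.039  0.458  0.888]
 [ 0.707 -0.641  0.299]]
0 [592.2 152.2 171. ] [array([ 0.63,  0.39,  1.96, -1.17,  0.93, -1.42])]
-60 [556.3 181.  209.4] [array([ 0.72,  0.33,  1.94, -1.08,  1.03, -1.48])]
-110 [526.3 205.  241.5] [array([ 0.79,  0.28,  1.91, -1.01,  1.12, -1.52])]
up 0 [array([ 0.63,  0.39,  1.96, -1.17,  0.93, -1.42])]
up 40 [array([ 0.63,  0.34,  1.92, -1.11,  0.97, -1.53])]
up 80 [array([ 0.63,  0.29,  1.86, -1.05,  1.02, -1.63])]
up 120 [array([ 0.63,  0.25,  1.81, -1.01,  1.07, -1.73])]
travel [ 0.0004  0.1099 -0.0002] | 0.11 twist [-0.29 -0.48 -0.06] 0.6
1 [ 0.      0.0122 -0.    ] [-0.03 -0.05 -0.01]
2 [ 0.0001  0.0244 -0.0001] [-0.07 -0.11 -0.01]
3 [ 0.0001  0.0366 -0.0001] [-0.1  -0.16 -0.02]
4 [ 0.0002  0.0488 -0.0001] [-0.13 -0.21 -0.03]
5 [ 0.0002  0.0611 -0.0001] [-0.16 -0.27 -0.04]
6 [ 0.0002  0.0733 -0.0002] [-0.2  -0.32 -0.04]
7 [ 0.0003  0.0855 -0.0002] [-0.23 -0.37 -0.05]
8 [ 0.0003  0.0977 -0.0002] [-0.26 -0.43 -0.06]
```

Request:
{"method": "arm_command", "body": {
  "travel": [
    [0, 0.013, 0],
    [0, 0.026, 0],
    [0, 0.04, 0],
    [0, 0.054, 0],
    [0, 0.068, 0],
    [0, 0.082, 0],
    [0, 0.094, 0],
    [0, 0.104, 0],
    [0, 0.11, 0],
    [0, 0.11, 0],
    [0, 0.11, 0]
  ],
  "twist": [
    [0, 0, 0],
    [-0.2, -0.3, 0],
    [-0.3, -0.5, 0],
    [-0.3, -0.5, 0],
    [-0.3, -0.5, 0],
    [-0.3, -0.5, 0],
    [-0.3, -0.5, 0],
    [-0.3, -0.5, 0],
    [-0.3, -0.5, 0],
    [-0.3, -0.5, 0],
    [-0.3, -0.5, 0]
  ]
}}

```text
time_s: 3.37
tool_pos: [535.8, -165.6, 167.3]
ee_rot: [-1.051, -0.726, -0.395]
wrist_force: [-0.4, -0.3, 0.6]
finger_gap: 85.5
```

```bash
python3 st.py;python3 b.py|grep travel
python3 - <<'E'
from workcell import robot
import cv2,pickle
for n in ("wrist","scene"):
    i=robot.get_image(n);pickle.dump(i,open(n+"2.pkl","wb"))
    cv2.imwrite(f"pics/{n}2.png",i["color"][:,:,::-1])
E
```

```text
3.3667 q [-0.766  0.344  2.062  1.151  0.977 -1.816] p [ 535.8 -165.6  167.3] gap 85.5 F [-0.4 -0.3  0.6] T [-0.21  0.29 -0.  ]
[[ 0.706  0.615 -0.35 ]
 [ 0.041  0.458  0.888]
 [ 0.707 -0.642  0.298]]
travel [ 0.0001 -0.0002 -0.0006] | 0.001 twist [-0.02  0.05 -0.07] 0.1
```

View pics/wrist2.png

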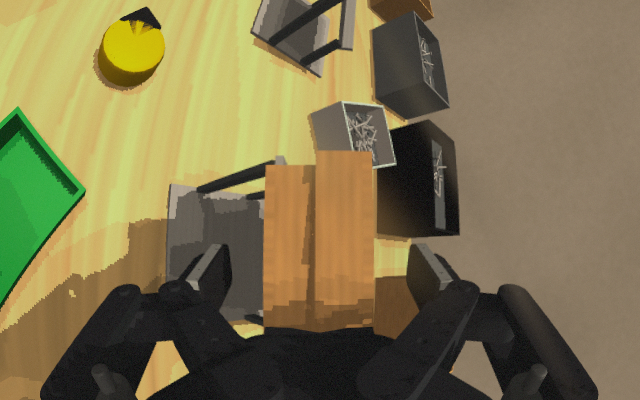

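View pics/scene2.png

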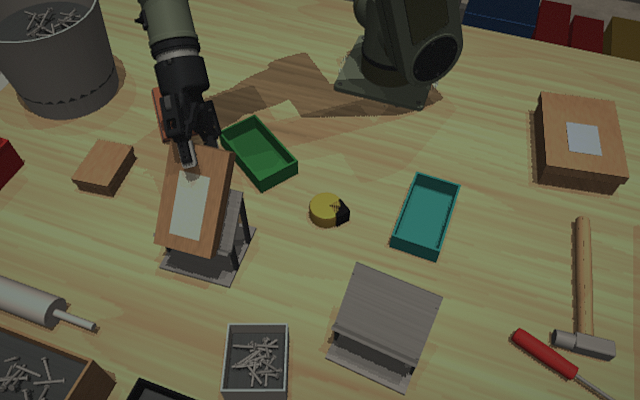

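Request:
{"method": "arm_command", "body": {
  "travel": [
    [0, 0, 0],
    [0, 0, 0],
    [0, 0, 0],
    [0, 0, 0],
    [0, 0, 0],
    [0, 0, 0]
  ],
  "twist": [
    [0, 0, 0],
    [0, 0, 0],
    [0, 0, 0],
    [0, 0, 0],
    [0, 0, 0],
    [0, 0, 0]
  ],
  "grip": 0.047,
  "squeeze": 20
}}

```text
time_s: 3.97
tool_pos: [535.7, -166.3, 167.5]
ee_rot: [-1.052, -0.726, -0.396]
wrist_force: [0.7, -0.4, -0.2]
finger_gap: 47.1
```

```bash
python3 st.py
python3 - <<'E'
from workcell import robot
import cv2,pickle
for n in ("wrist",):
    i=robot.get_image(n)
    cv2.imwrite(f"pics/{n}3.png",cv2.resize(i["color"][130:350,180:460,::-1],None,fx=2.7,fy=2.7,interpolation=cv2.INTER_CUBIC))
E
```

```text
3.9667 q [-0.768  0.344  2.061  1.151  0.977 -1.816] p [ 535.7 -166.3  167.5] gap 47.1 F [ 0.7 -0.4 -0.2] T [-0.19  0.26  0.03]
[[ 0.706  0.616 -0.349]
 [ 0.04   0.457  0.889]
 [ 0.707 -0.642  0.298]]
```

View pics/wrist3.png

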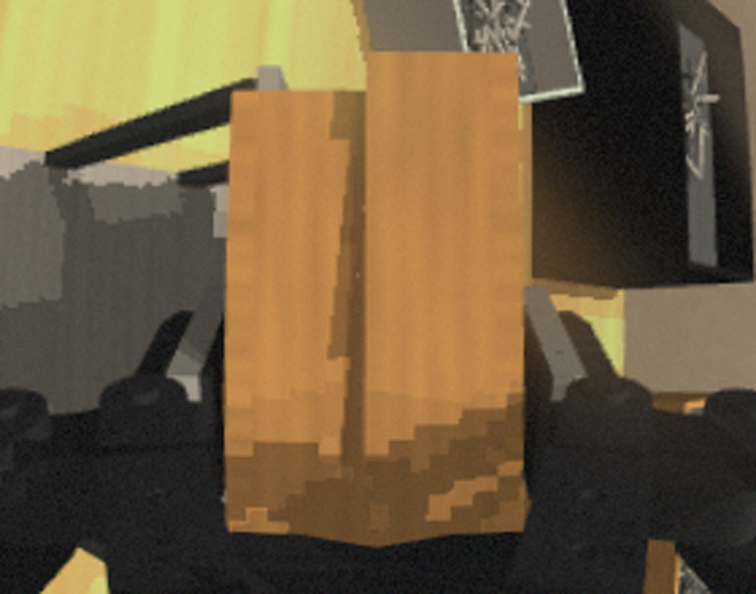

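Request:
{"method": "arm_command", "body": {
  "travel": [
    [0, 0, 0],
    [0, 0, 0],
    [0, 0, 0],
    [0, 0, 0]
  ],
  "twist": [
    [0, 0, 0],
    [0, 0, 0],
    [0, 0, 0],
    [0, 0, 0]
  ],
  "grip": 0.03,
  "squeeze": 20
}}

```text
time_s: 4.35
tool_pos: [535.6, -166.3, 167.4]
ee_rot: [-1.052, -0.726, -0.396]
wrist_force: [-3.3, -0.1, 0.5]
finger_gap: 41.9
```

Request:
{"method": "arm_command", "body": {
  "travel": [
    [0, 0, 0],
    [0, 0, 0],
    [0, 0, 0],
    [0, 0, 0]
  ],
  "twist": [
    [0, 0, 0],
    [0, 0, 0],
    [0, 0, 0],
    [0, 0, 0]
  ],
  "grip": 0.03,
  "squeeze": 48
}}

```text
time_s: 4.68
tool_pos: [535.5, -166.3, 167.5]
ee_rot: [-1.052, -0.726, -0.396]
wrist_force: [-2.5, -1.8, 0.8]
finger_gap: 42.0
```

```bash
python3 st.py
```

```text
4.6833 q [-0.768  0.344  2.061  1.151  0.977 -1.816] p [ 535.5 -166.3  167.5] gap 42.0 F [-2.5 -1.8  0.8] T [-0.16  0.35  0.04]
[[ 0.706  0.616 -0.349]
 [ 0.04   0.457  0.889]
 [ 0.707 -0.642  0.298]]
```

```bash
cat > path.py <<'E'
from a import *; from mv import go
s=json.loads(open("log.jsonl").read().strip().split("\n")[-1])
M=R.from_rotvec(s["ee_rot"]).as_matrix()
pA=np.array([480,-190,350.]);MA=M
p2,M2=grasp([605.5,159,128.7],-5.3,46,21,-25,180)
pB=np.array([545,175,350.])
qA=ik(pA,MA,P)[0];qB=ik(pB,M2,P)[0]
print("A",qA.round(2),"B",qB.round(2))
if __name__=="__main__":
  prev=None
  for t in np.linspace(0,1,9):
    q=qA*(1-t)+qB*t;p,Mt=fk(q,P)
    # box corners in tool: box x in tool frame
    Bt=MA.T@np.c_[R.from_euler("z",3.2,degrees=True).as_matrix()@np.array([c,0,-c])]
    bx=(Mt@Bt).ravel()
    far=p-19*Mt[:,1]+bx*(166-27)
    ang=0 if prev is None else np.degrees(np.linalg.norm(R.from_matrix(prev.T@Mt).as_rotvec()));prev=Mt
    print(t,p.round(0),"far",far.round(0),"Y",Mt[:,1].round(2),"X",Mt[:,0].round(2),"step",ang.round(0))
E
python3 path.py|grep -v chk;python3 - <<'E'
from mv import *
from path import pA,MA
s=robot.get_state();print("X30 then");go(pA,R.from_matrix(MA))
E
```

```text
A [-0.89  0.1   1.84  0.92  1.31 -1.44] B [ 0.72  0.17  1.76 -0.94  1.22 -1.79]
chk [array([-0.,  0., -0., -0.,  0., -0.])]
chk [array([-0.,  0., -0.,  0.,  0., -0.])]
chk [array([ 0., -0., -0.,  0.,  0.,  0.])]
chk [array([ 0., -0., -0., -0.,  0.,  0.])]
chk [array([ 0., -0., -0., -0.,  0.,  0.])]
chk [array([ 0., -0., -0., -0.,  0.,  0.])]
A [-0.89  0.1   1.84  0.92  1.31 -1.44] B [ 0.72  0.17  1.76 -0.94  1.22 -1.79]
X30 then
travel [ 0.0888 -0.1622  0.0527] | 0.192 twist [-0. -0. -0.] 0.0Traceback (most recent call last):
  File "path.py", line 18, in <module>
    print(t,p.round(0),"far",far.round(0),"Y",Mt[:,1].round(2),"X",Mt[:,0].round(2),"step",ang.round(0))
                                                                                           ^^^^^^^^^
AttributeError: 'int' object has no attribute 'round'
```

```bash
sed -i 's/,ang.round(0)/,round(float(ang))/' path.py; python3 path.py|grep -v chk
```

```text
A [-0.89  0.1   1.84  0.92  1.31 -1.44] B [ 0.72  0.17  1.76 -0.94  1.22 -1.79]
0.0 [ 480. -190.  350.] far [ 566. -193.  264.] Y [ 0.62  0.46 -0.64] X [0.71 0.04 0.71] step 0
0.125 [ 469. -123.  302.] far [ 544. -118.  205.] Y [ 0.38  0.48 -0.79] X [0.72 0.38 0.57] step 22
0.25 [452. -77. 266.] far [515. -70. 162.] Y [ 0.16  0.39 -0.91] X [0.6  0.69 0.4 ] step 22
0.375 [441. -49. 244.] far [496. -46. 135.] Y [ 0.    0.22 -0.98] X [0.35 0.91 0.2 ] step 22
0.5 [442. -30. 237.] far [495. -33. 127.] Y [-0.06 -0.01 -1.  ] X [ 0.04  1.   -0.01] step 22
0.625 [460.  -8. 245.] far [516. -16. 136.] Y [-0.01 -0.23 -0.97] X [-0.28  0.93 -0.22] step 23
0.75 [490.  29. 267.] far [554.  18. 164.] Y [ 0.14 -0.41 -0.9 ] X [-0.55  0.73 -0.42] step 23
0.875 [523.  89. 303.] far [597.  80. 207.] Y [ 0.36 -0.5  -0.79] X [-0.7   0.42 -0.58] step 22
1.0 [545. 175. 350.] far [631. 175. 264.] Y [ 0.6  -0.48 -0.64] X [-0.7   0.07 -0.71] step 22
```

Request:
{"method": "arm_command", "body": {
  "travel": [
    [0.004, 0, 0],
    [0.01, 0, 0],
    [0.018, 0, 0],
    [0.026, 0, 0],
    [0.034, -0.002, 0],
    [0.042, -0.006, 0.002],
    [0.05, -0.012, 0.004],
    [0.058, -0.02, 0.007],
    [0.064, -0.032, 0.01],
    [0.07, -0.046, 0.014],
    [0.074, -0.06, 0.018],
    [0.078, -0.074, 0.023]
  ],
  "twist": [
    [0, 0, 0],
    [0, 0, 0],
    [0, 0, 0],
    [0, 0, 0],
    [0, 0, 0],
    [0, 0, 0],
    [0, 0, 0],
    [0, 0, 0],
    [0, 0, 0],
    [0, 0, 0],
    [0, 0, 0],
    [0, 0, 0]
  ]
}}

```text
time_s: 5.68
tool_pos: [536.8, -176.6, 277.3]
ee_rot: [-1.052, -0.725, -0.394]
wrist_force: [0.3, 0.4, -3.7]
finger_gap: 41.5
```

```bash
python3 st.py
python3 - <<'E'
from workcell import robot
import cv2,pickle
for n in ("scene","wrist"):
    i=robot.get_image(n)
    cv2.imwrite(f"pics/{n}4.png",i["color"][:,:,::-1])
E
```

```text
5.6833 q [-0.781  0.213  1.901  0.996  1.126 -1.526] p [ 536.8 -176.6  277.3] gap 41.5 F [ 0.3  0.4 -3.7] T [-0.53  0.86  0.03]
[[ 0.707  0.615 -0.349]
 [ 0.041  0.457  0.888]
 [ 0.706 -0.642  0.298]]
```

View pics/scene4.png

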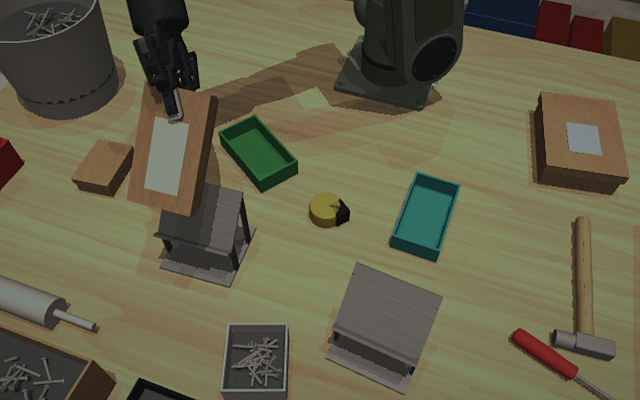

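View pics/wrist4.png

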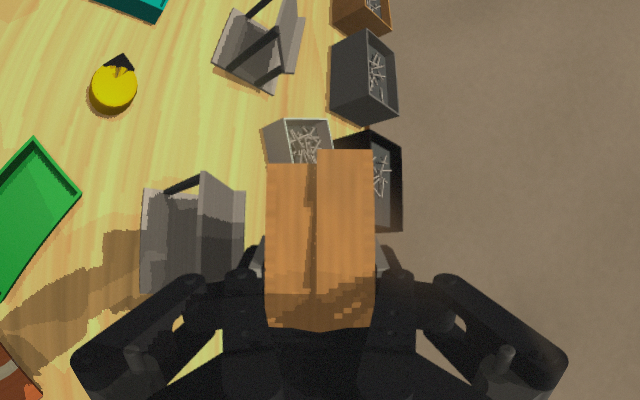

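```bash
cat > k.py <<'E'
import sys,io,contextlib
with contextlib.redirect_stdout(io.StringIO()):
    from path import *
K={.25:[480,-110,350],.5:[470,-20,350],.75:[505,60,360],1.:[545,175,350]}
O={}
qA=np.array([-.89,.1,1.84,.92,1.31,-1.44])
for t in K: O[t]=fk(qA*(1-t)+qB*t,P)[1]
O[1.]=M2
for t in K: print(t,[q.round(2) for q in ik(K[t],O[t],P)])
t=float(sys.argv[1]);go(K[t],R.from_matrix(O[t]),int(sys.argv[2]))
E
python3 k.py .25 10
```

```text
0.25 [array([-0.52,  0.14,  1.58,  0.43,  1.5 , -1.47])]
0.5 [array([-0.06,  0.13,  1.53, -0.01,  1.54, -1.6 ])]
0.75 [array([ 0.37,  0.15,  1.55, -0.45,  1.47, -1.77])]
1.0 [array([ 0.72,  0.17,  1.76, -0.94,  1.22, -1.79])]
travel [ 0.0127 -0.0504  0.1007] | 0.113 twist [ 10.32 -30.78  29.7 ] 44.0
1 [ 0.0013 -0.005   0.0101] [ 1.03 -3.08  2.97]
2 [ 0.0025 -0.0101  0.0201] [ 2.06 -6.16  5.94]
3 [ 0.0038 -0.0151  0.0302] [ 3.1  -9.23  8.91]
4 [ 0.0051 -0.0202  0.0403] [  4.13 -12.31  11.88]
5 [ 0.0064 -0.0252  0.0504] [  5.16 -15.39  14.85]
6 [ 0.0076 -0.0302  0.0604] [  6.19 -18.47  17.82]
7 [ 0.0089 -0.0353  0.0705] [  7.22 -21.55  20.79]
8 [ 0.0102 -0.0403  0.0806] [  8.26 -24.62  23.76]
9 [ 0.0115 -0.0453  0.0907] [  9.29 -27.7   26.73]
```

Request:
{"method": "arm_command", "body": {
  "travel": [
    [0.001, -0.005, 0.01],
    [0.0025, -0.01, 0.02],
    [0.004, -0.015, 0.03],
    [0.005, -0.02, 0.04],
    [0.006, -0.025, 0.05],
    [0.0075, -0.03, 0.06],
    [0.009, -0.035, 0.07],
    [0.01, -0.04, 0.08],
    [0.0115, -0.045, 0.09],
    [0.013, -0.05, 0.1]
  ],
  "twist": [
    [1, -3, 3],
    [2, -6, 6],
    [3, -9, 9],
    [4, -12, 12],
    [5, -15.5, 15],
    [6, -18.5, 18],
    [7, -21.5, 21],
    [8, -24.5, 24],
    [9, -27.5, 27],
    [10, -31, 30]
  ]
}}

```text
time_s: 6.62
tool_pos: [480.6, -109.8, 349.1]
ee_rot: [-1.147, -0.905, 0.418]
wrist_force: [0.2, 0.8, -4.1]
finger_gap: 41.5
```

```bash
python3 st.py; python3 k.py .5 11|tail -n +5
```

```text
6.6167 q [-0.518  0.14   1.582  0.426  1.493 -1.466] p [ 480.6 -109.8  349.1] gap 41.5 F [ 0.2  0.8 -4.1] T [-0.39  0.29  0.04]
[[ 0.591  0.152 -0.792]
 [ 0.701  0.388  0.598]
 [ 0.398 -0.909  0.123]]
travel [0.0571 0.0324 0.0622] | 0.09 twist [  3.42 -35.28  26.34] 44.2
1 [0.0052 0.0029 0.0057] [ 0.31 -3.21  2.39]
2 [0.0104 0.0059 0.0113] [ 0.62 -6.41  4.79]
3 [0.0156 0.0088 0.017 ] [ 0.93 -9.62  7.18]
4 [0.0208 0.0118 0.0226] [  1.24 -12.83   9.58]
5 [0.0259 0.0147 0.0283] [  1.56 -16.04  11.97]
6 [0.0311 0.0177 0.0339] [  1.87 -19.24  14.37]
7 [0.0363 0.0206 0.0396] [  2.18 -22.45  16.76]
8 [0.0415 0.0236 0.0453] [  2.49 -25.66  19.16]
9 [0.0467 0.0265 0.0509] [  2.8  -28.87  21.55]
10 [0.0519 0.0295 0.0566] [  3.11 -32.07  23.94]
```

Request:
{"method": "arm_command", "body": {
  "travel": [
    [0.005, 0.003, 0.0055],
    [0.01, 0.006, 0.011],
    [0.0155, 0.009, 0.017],
    [0.021, 0.012, 0.0225],
    [0.026, 0.0145, 0.028],
    [0.031, 0.0175, 0.034],
    [0.036, 0.0205, 0.04],
    [0.0415, 0.0235, 0.045],
    [0.047, 0.0265, 0.051],
    [0.052, 0.0295, 0.0565],
    [0.057, 0.0325, 0.062]
  ],
  "twist": [
    [0.3, -3.2, 2.4],
    [0.6, -6.4, 4.8],
    [0.9, -9.6, 7.2],
    [1.2, -12.8, 9.6],
    [1.5, -16, 12],
    [1.9, -19.2, 14.4],
    [2.2, -22.4, 16.8],
    [2.5, -25.6, 19.2],
    [2.8, -28.8, 21.6],
    [3.1, -32, 24],
    [3.4, -35.2, 26.4]
  ]
}}

```text
time_s: 7.53
tool_pos: [470.1, -18.6, 348.9]
ee_rot: [-1.185, -1.14, 1.217]
wrist_force: [-1.2, 0.5, -5.1]
finger_gap: 41.8
```

```bash
python3 st.py; python3 k.py .75 11|tail -n +5;python3 - <<'E'
from workcell import robot
import cv2,pickle
for n in ("scene",):
    i=robot.get_image(n)
    cv2.imwrite(f"pics/{n}5.png",i["color"][:,:,::-1])
E
```

```text
7.5333 q [-0.058  0.128  1.528 -0.008  1.544 -1.597] p [470.1 -18.6 348.9] gap 41.8 F [-1.2  0.5 -5.1] T [0.09 0.01 0.06]
[[ 0.032 -0.059 -0.998]
 [ 0.999 -0.005  0.032]
 [-0.007 -0.998  0.058]]
travel [ 0.0796 -0.0135 -0.0316] | 0.087 twist [ -4.47 -35.79  26.68] 44.9
1 [ 0.0072 -0.0012 -0.0029] [-0.41 -3.25  2.43]
2 [ 0.0145 -0.0025 -0.0057] [-0.81 -6.51  4.85]
3 [ 0.0217 -0.0037 -0.0086] [-1.22 -9.76  7.28]
4 [ 0.0289 -0.0049 -0.0115] [ -1.63 -13.02   9.7 ]
5 [ 0.0362 -0.0061 -0.0144] [ -2.03 -16.27  12.13]
6 [ 0.0434 -0.0074 -0.0172] [ -2.44 -19.52  14.55]
7 [ 0.0506 -0.0086 -0.0201] [ -2.85 -22.78  16.98]
8 [ 0.0579 -0.0098 -0.023 ] [ -3.25 -26.03  19.4 ]
9 [ 0.0651 -0.0111 -0.0258] [ -3.66 -29.28  21.83]
10 [ 0.0723 -0.0123 -0.0287] [ -4.07 -32.54  24.25]
```

View pics/scene5.png

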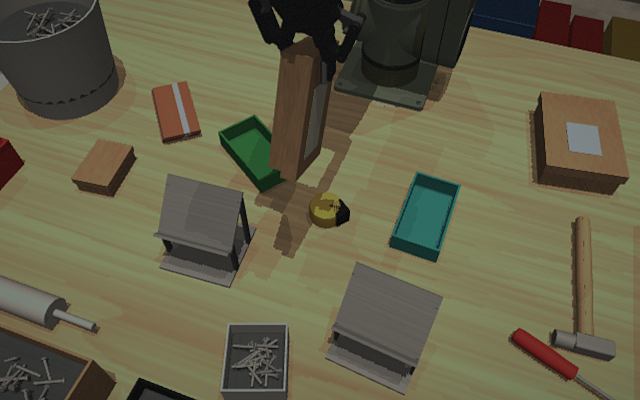

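Closed and firmly held mid-turn; continuing.

Request:
{"method": "arm_command", "body": {
  "travel": [
    [0.007, -0.001, -0.003],
    [0.0145, -0.0025, -0.006],
    [0.022, -0.004, -0.009],
    [0.029, -0.005, -0.0115],
    [0.036, -0.006, -0.0145],
    [0.0435, -0.0075, -0.017],
    [0.0505, -0.0085, -0.02],
    [0.058, -0.01, -0.023],
    [0.065, -0.011, -0.026],
    [0.0725, -0.0125, -0.0285],
    [0.0795, -0.0135, -0.0315]
  ],
  "twist": [
    [-0.4, -3.3, 2.4],
    [-0.8, -6.5, 4.9],
    [-1.2, -9.8, 7.3],
    [-1.6, -13, 9.7],
    [-2, -16.3, 12.1],
    [-2.4, -19.5, 14.6],
    [-2.9, -22.8, 17],
    [-3.3, -26, 19.4],
    [-3.7, -29.3, 21.8],
    [-4.1, -32.5, 24.3],
    [-4.5, -35.8, 26.7]
  ]
}}

```text
time_s: 8.5
tool_pos: [504.2, 64.0, 358.6]
ee_rot: [-1.193, -1.417, 2.014]
wrist_force: [-0.3, -0.4, -3.7]
finger_gap: 41.4
```

```bash
python3 st.py; python3 k.py 1 12|tail -n +5
```

```text
8.5 q [ 0.375  0.148  1.554 -0.445  1.467 -1.768] p [504.2  64.  358.6] gap 41.4 F [-0.3 -0.4 -3.7] T [ 0.48  0.31 -0.02]
[[-0.554  0.143 -0.82 ]
 [ 0.724 -0.404 -0.56 ]
 [-0.411 -0.903  0.12 ]]
travel [ 0.0612 -0.0312 -0.0966] | 0.119 twist [-10.43 -31.77  29.44] 44.6
1 [ 0.0051 -0.0026 -0.0081] [-0.87 -2.65  2.45]
2 [ 0.0102 -0.0052 -0.0161] [-1.74 -5.29  4.91]
3 [ 0.0153 -0.0078 -0.0242] [-2.61 -7.94  7.36]
4 [ 0.0204 -0.0104 -0.0322] [ -3.48 -10.59   9.81]
5 [ 0.0255 -0.013  -0.0403] [ -4.35 -13.24  12.27]
6 [ 0.0306 -0.0156 -0.0483] [ -5.21 -15.88  14.72]
7 [ 0.0357 -0.0182 -0.0564] [ -6.08 -18.53  17.18]
8 [ 0.0408 -0.0208 -0.0644] [ -6.95 -21.18  19.63]
9 [ 0.0459 -0.0234 -0.0725] [ -7.82 -23.83  22.08]
10 [ 0.051  -0.026  -0.0805] [ -8.69 -26.47  24.54]
11 [ 0.0561 -0.0286 -0.0886] [ -9.56 -29.12  26.99]
```

Request:
{"method": "arm_command", "body": {
  "travel": [
    [0.005, -0.0025, -0.008],
    [0.01, -0.005, -0.016],
    [0.015, -0.008, -0.024],
    [0.0205, -0.0105, -0.032],
    [0.0255, -0.013, -0.04],
    [0.0305, -0.0155, -0.048],
    [0.0355, -0.018, -0.0565],
    [0.041, -0.021, -0.0645],
    [0.046, -0.0235, -0.0725],
    [0.051, -0.026, -0.0805],
    [0.056, -0.0285, -0.0885],
    [0.061, -0.031, -0.0965]
  ],
  "twist": [
    [-0.9, -2.6, 2.5],
    [-1.7, -5.3, 4.9],
    [-2.6, -7.9, 7.4],
    [-3.5, -10.6, 9.8],
    [-4.4, -13.2, 12.3],
    [-5.2, -15.9, 14.7],
    [-6.1, -18.5, 17.2],
    [-7, -21.2, 19.6],
    [-7.8, -23.8, 22.1],
    [-8.7, -26.5, 24.5],
    [-9.6, -29.1, 27],
    [-10.4, -31.8, 29.4]
  ]
}}

```text
time_s: 9.5
tool_pos: [544.1, 175.9, 347.5]
ee_rot: [0.975, 1.37, -2.242]
wrist_force: [0.4, -0.6, -3.9]
finger_gap: 41.4
```

```bash
python3 - <<'E'
from workcell import robot
import cv2,pickle
d={}
for n in ("scene","top","wrist"):
    i=robot.get_image(n);d[n]=i
    cv2.imwrite(f"pics/{n}6.png",i["color"][:,:,::-1])
d["st"]=robot.get_state()
pickle.dump(d,open("im6.pkl","wb"))
E
python3 st.py
```

```text
9.65 q [ 0.723  0.172  1.758 -0.933  1.216 -1.795] p [543.9 175.3 347.7] gap 41.4 F [-0.4 -0.6 -3.2] T [ 0.53  0.86 -0.03]
[[-0.708  0.595 -0.38 ]
 [ 0.066 -0.48  -0.875]
 [-0.703 -0.645  0.301]]
```

View pics/scene6.png

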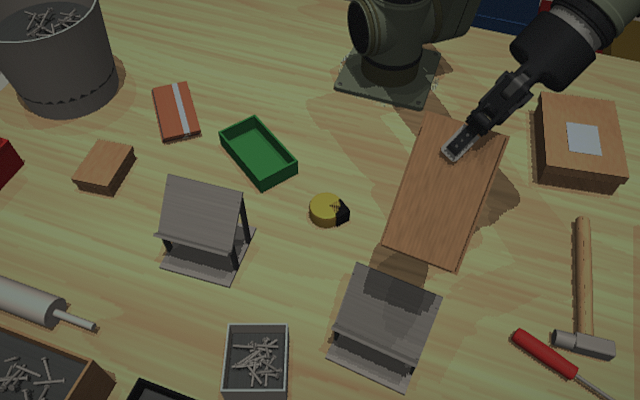

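View pics/top6.png

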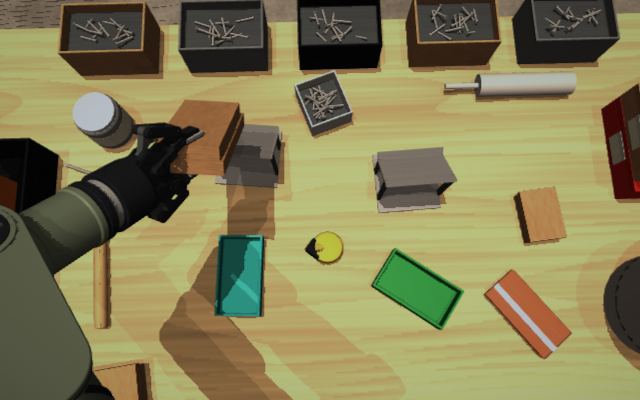

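View pics/wrist6.png

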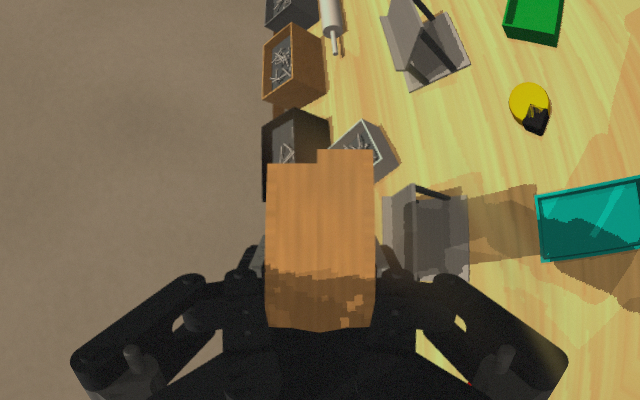

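Run:
```python
import pickle,cv2,numpy as np
d=pickle.load(open("im6.pkl","rb"))
def crop(n,x0,y0,w,h,s,o):
    c=d[n]["color"][y0:y0+h,x0:x0+w,::-1]
    c=cv2.convertScaleAbs(c,alpha=1.5)
    cv2.imwrite(o,cv2.resize(c,None,fx=s,fy=s,interpolation=cv2.INTER_CUBIC))
crop("scene",365,100,160,185,3.2,"pics/s6c.png")
crop("top",150,85,110,105,5.5,"pics/t6c.png")
```

```text
(no output)
```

View pics/s6c.png

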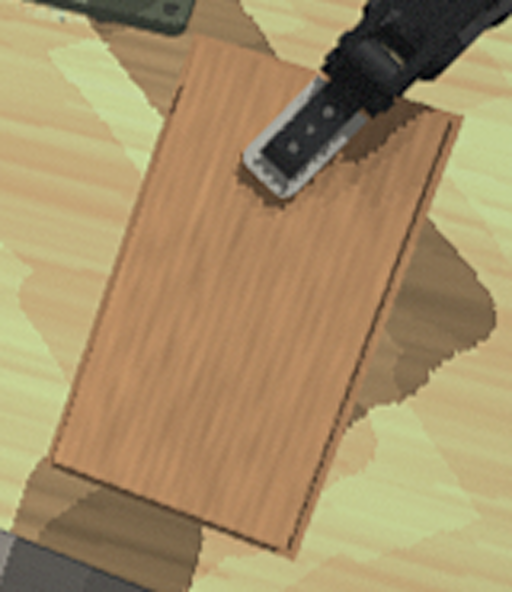

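View pics/t6c.png

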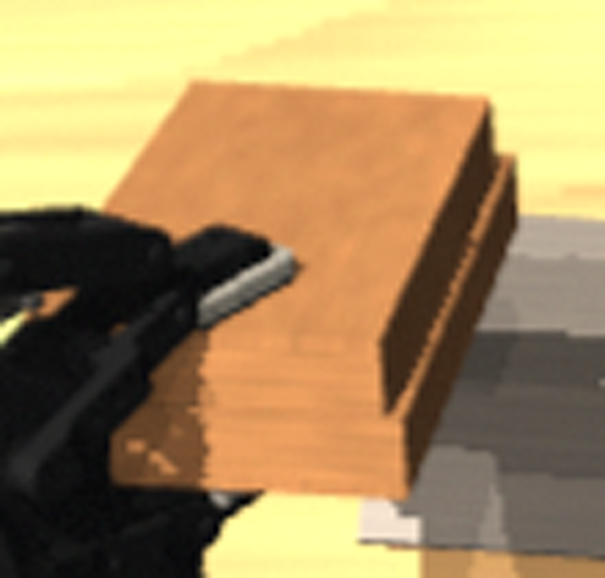

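```bash
cat > c.py <<'E'
from h import *
from wpx import wpx
import json
from scipy.spatial.transform import Rotation as R
d=pickle.load(open("im6.pkl","rb"));S,T,W=d["scene"],d["top"],d["wrist"];st=d["st"]
s6=lambda p:np.array(p)/3.2+[365-.34,100-.34]
t6=lambda p:np.array(p)/5.5+[150-.41,85-.41]
# box frame in tool: start assumption
L=[json.loads(l) for l in open("log.jsonl")]
g=[l for l in L if abs(l["time_s"]-4.6833)<.01][0]
Mg=R.from_rotvec(g["ee_rot"]);pg=np.array(g["tool_pos"])
c=np.sqrt(.5)
Z=R.from_euler("z",3.2,degrees=True)
bx=Z.apply([c,0,-c]);bz=Z.apply([c,0,c]);by=np.cross(bz,bx)
ctr=np.array([549,-173.5,125])   # underside centre (seat of full)
Bt=Mg.inv().apply(np.array([bx,by,bz])).T ; ct=Mg.inv().apply(ctr-pg)
print("underside ctr in tool",ct.round(1),"box axes in tool\n",Bt.round(3))
Mt=R.from_rotvec(st["ee_rot"]);pt=st["tool_pos"]
B=Mt.as_matrix()@Bt; C=pt+Mt.apply(ct)
if __name__=="__main__":
  pts={}
  for n,a,b,l in [("dn+y",(288,547),(193,82),(78,-43,0)),("dn-y",(55,463),(490,98),(78,43,0)),("up-y",(193,38),(380,342),(-78,43,0))]:
    x,e=tri(S,s6(a),T,t6(b));pr=C+B@np.array(l,float);pts[n]=x
    print(n,x.round(1),np.round(e,1),"pred",pr.round(1),"diff",(x-pr).round(1),"px",(px(S,pr)-s6(a)).round(1),(px(T,pr)-t6(b)).round(1))
  a=pts["dn+y"]-pts["dn-y"];b=pts["dn-y"]-pts["up-y"];print("w",np.linalg.norm(a),"l",np.linalg.norm(b),"ang",np.degrees(np.arcsin(a@b/np.linalg.norm(a)/np.linalg.norm(b))))
  print("by dir",np.degrees(np.arctan2(-a[0],a[1])),"tilt",np.degrees(np.arcsin(a[2]/np.linalg.norm(a))),"slope",np.degrees(np.arcsin(-b[2]/np.linalg.norm(b))),"head",np.degrees(np.arctan2(b[1],b[0])))
  print("pred bx",B[:,0].round(3),"by",B[:,1].round(3))
E
python3 c.py
```

```text
underside ctr in tool [-20.8  32.2 -23.7] box axes in tool
 [[ 0.001  0.001  1.   ]
 [ 0.907  0.422 -0.001]
 [-0.422  0.907 -0.001]]
dn+y [643.5 218.5 280.4] [0.6 0.6] pred [645.5 216.8 278.9] diff [-2.   1.7  1.5] px [-2.7  1.7] [ 1.  -0.8]
dn-y [636.9 133.5 278.9] [0.2 0.2] pred [637.4 131.2 278.9] diff [-0.4  2.3 -0. ] px [-2.2 -0.3] [ 1.4 -0.3]
up-y [527.4 140.8 391. ] [0.8 0.8] pred [528.3 141.5 389.9] diff [-0.9 -0.7  1.1] px [1.  1.4] [ 0.3 -0.5]
w 85.27310614346277 l 156.95665019077688 ang -0.3357122881566533
by dir -4.422712546918786 tilt 1.0484114404208602 slope 45.61591228826033 head -3.831418506028333
pred bx [ 0.699 -0.066 -0.712] by [-0.094 -0.996 -0.   ]
```

```bash
cat > tgt.py <<'E'
import io,contextlib,sys
from c import *
import c as C0
from a import ik,P
from mv import go
psi=-5.4; seat=np.array([605.6,159,128.3])
Zs=R.from_euler("z",psi,degrees=True); k=np.sqrt(.5)
sx=Zs.apply([k,0,-k]);sn=Zs.apply([k,0,k]);sy=np.cross(sn,sx)
delta=np.radians(1.2)
Bact=(R.from_rotvec(delta*sn)).as_matrix()@B; Cact=C+np.array([-1.4,.5,1.2])
Bta=Mt.as_matrix().T@Bact; cta=Mt.inv().apply(Cact-pt)
Bs=np.c_[sx,-sy,-sn]
def target(du,dv,dn):
    Rt=R.from_matrix(Bs@Bta.T);Rt=R.from_matrix(Rt.as_matrix())
    c=seat+sn*(42+dn)+sx*du+sy*dv
    return c-Rt.apply(cta),Rt
if __name__=="__main__":
    du,dv,dn=map(float,sys.argv[1:4]);n=int(sys.argv[4])
    p,Rt=target(du,dv,dn);print(p.round(1),[q.round(2) for q in ik(p,Rt.as_matrix(),P)])
    go(p,Rt,n)
E
python3 tgt.py 0 0 0 1|grep -v chk; python3 tgt.py -10 0 40 11 |tail -12
```

```text
underside ctr in tool [-20.8  32.2 -23.7] box axes in tool
 [[ 0.001  0.001  1.   ]
 [ 0.907  0.422 -0.001]
 [-0.422  0.907 -0.001]]
[593.5 152.6 170. ] [array([ 0.63,  0.41,  1.95, -1.17,  0.96, -1.42])]
travel [ 0.0883  0.155  -0.0525] | 0.186 twist [1.2  0.16 0.33] 1.3
[614.6 150.6 205.3] [array([ 0.61,  0.38,  1.87, -1.12,  0.98, -1.54])]
travel [ 0.0484  0.1457 -0.0481] | 0.161 twist [1.2  0.16 0.33] 1.3
1 [ 0.0044  0.0132 -0.0044] [0.11 0.01 0.03]
2 [ 0.0088  0.0265 -0.0087] [0.22 0.03 0.06]
3 [ 0.0132  0.0397 -0.0131] [0.33 0.04 0.09]
4 [ 0.0176  0.053  -0.0175] [0.44 0.06 0.12]
5 [ 0.022   0.0662 -0.0219] [0.54 0.07 0.15]
6 [ 0.0264  0.0795 -0.0262] [0.65 0.09 0.18]
7 [ 0.0308  0.0927 -0.0306] [0.76 0.1  0.21]
8 [ 0.0352  0.106  -0.035 ] [0.87 0.11 0.24]
9 [ 0.0396  0.1192 -0.0394] [0.98 0.13 0.27]
10 [ 0.044   0.1324 -0.0437] [1.09 0.14 0.3 ]
```

Request:
{"method": "arm_command", "body": {
  "travel": [
    [0.004, 0.012, -0.004],
    [0.0085, 0.026, -0.0085],
    [0.013, 0.04, -0.013],
    [0.0175, 0.053, -0.0175],
    [0.022, 0.066, -0.022],
    [0.0265, 0.08, -0.0265],
    [0.031, 0.093, -0.0305],
    [0.0355, 0.107, -0.0355],
    [0.04, 0.12, -0.04],
    [0.0445, 0.134, -0.044],
    [0.0485, 0.1455, -0.048],
    [0.0485, 0.1455, -0.048]
  ],
  "twist": [
    [0.1, 0, 0],
    [0.2, 0, 0.1],
    [0.3, 0, 0.1],
    [0.4, 0.1, 0.1],
    [0.5, 0.1, 0.2],
    [0.6, 0.1, 0.2],
    [0.8, 0.1, 0.2],
    [0.9, 0.1, 0.2],
    [1, 0.1, 0.3],
    [1.1, 0.1, 0.3],
    [1.2, 0.2, 0.3],
    [1.2, 0.2, 0.3]
  ]
}}

```text
time_s: 10.65
tool_pos: [614.4, 149.8, 201.9]
ee_rot: [0.986, 1.346, -2.263]
wrist_force: [-0.5, -0.5, -4.5]
finger_gap: 41.3
```

```bash
python3 - <<'E'
from workcell import robot
import cv2,pickle
d={}
for n in ("scene","top"):
    i=robot.get_image(n);d[n]=i
d["st"]=robot.get_state()
pickle.dump(d,open("im7.pkl","wb"))
def crop(n,x0,y0,w,h,s,o):
    c=cv2.convertScaleAbs(d[n]["color"][y0:y0+h,x0:x0+w,::-1],alpha=1.5)
    cv2.imwrite(o,cv2.resize(c,None,fx=s,fy=s,interpolation=cv2.INTER_CUBIC))
crop("scene",310,180,180,215,2.7,"pics/s7c.png")
crop("top",170,85,130,115,5,"pics/t7c.png")
E
python3 st.py; python3 tgt.py -10 0 40 1 |tail -1;python3 tgt.py -3 0 6 1 |tail -1
```

```text
10.75 q [ 0.605  0.38   1.874 -1.116  0.98  -1.538] p [614.6 150.4 204.9] gap 41.6 F [ 0.   0.1 -3.1] T [0.55 0.83 0.  ]
[[-0.704  0.59  -0.395]
 [ 0.066 -0.499 -0.864]
 [-0.707 -0.635  0.312]]
travel [-0.0003 -0.0004 -0.0001] | 0.001 twist [-0.05 -0.01  0.05] 0.1
travel [ 0.0337  0.0059 -0.0032] | 0.034 twist [-0.05 -0.01  0.05] 0.1
```

View pics/s7c.png

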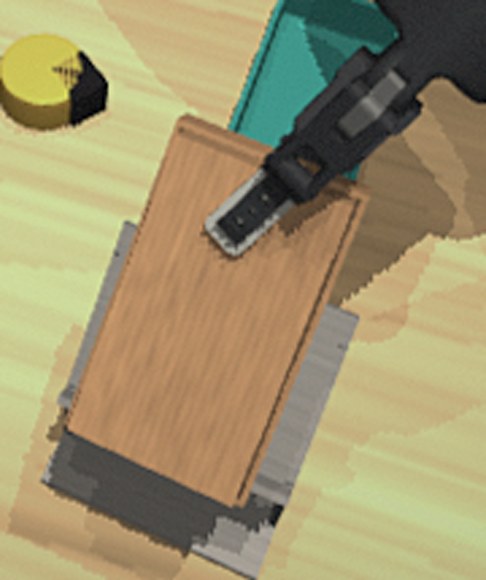

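View pics/t7c.png

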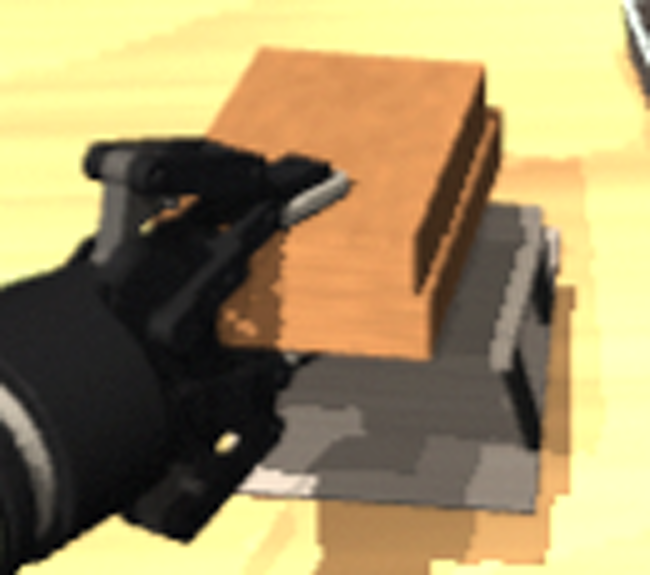

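```bash
cat > c7.py <<'E'
from tgt import *
d7=pickle.load(open("im7.pkl","rb"));s7=d7["st"]
a7=lambda p:np.array(p)/2.7+[310-.31,180-.31]
b7=lambda p:np.array(p)/5+[170-.4,85-.4]
M7=R.from_rotvec(s7["ee_rot"]);B7=M7.as_matrix()@Bta;C7=s7["tool_pos"]+M7.apply(cta)
pts={}
for n,a,b,l in [("dn+y",(240,504),(262,47),(78,-43,0)),("dn-y",(67,428),(484,64),(78,43,0)),("up-y",(182,131),(415,240),(-78,43,0))]:
    x,e=tri(S,a7(a),T,b7(b));pr=C7+B7@np.array(l,float);pts[n]=x;D=x-pr
    print(n,x.round(1),np.round(e,1),"diff xyz",D.round(1),"slope",(D@sx).round(1),"v",(D@sy).round(1),"n",(D@sn).round(1))
a=pts["dn+y"]-pts["dn-y"];b=pts["dn-y"]-pts["up-y"]
print("w",np.linalg.norm(a),"l",np.linalg.norm(b))
for v,r in ((a,sy),(b,sx)): print("rot about normal vs stand",np.degrees(np.arcsin(np.cross(r,v/np.linalg.norm(v))@sn)).round(2))
m=(pts["dn+y"]+pts["up-y"])/2-seat;print("centre rel seat u,v,n",(m@sx).round(1),(m@sy).round(1),(m@sn).round(1))
E
python3 c7.py|tail -7
```

```text
dn+y [715.1 189.6 138.2] [2.7 2.7] diff xyz [-0.1 -1.9  0.5] slope -0.3 v -1.9 n 0.4
dn-y [706.6 103.9 137.4] [0.3 0.3] diff xyz [-0.4 -2.  -0.3] slope 0.0 v -2.1 n -0.4
up-y [597.  117.5 248.3] [2.1 2.1] diff xyz [-0.3  1.1  0.2] slope -0.4 v 1.1 n -0.1
w 86.15764168158977 l 156.4824289385585
rot about normal vs stand 0.18
rot about normal vs stand -1.19
centre rel seat u,v,n -10.0 -0.7 81.8
```

Request:
{"method": "arm_command", "body": {
  "travel": [
    [0.004, 0.001, 0],
    [0.009, 0.002, -0.001],
    [0.014, 0.003, -0.001],
    [0.019, 0.004, -0.002],
    [0.024, 0.005, -0.002],
    [0.028, 0.006, -0.003],
    [0.031, 0.006, -0.003],
    [0.033, 0.006, -0.003],
    [0.034, 0.006, -0.003],
    [0.034, 0.006, -0.003]
  ],
  "twist": [
    [0, 0, 0],
    [0, 0, 0],
    [0, 0, 0],
    [0, 0, 0],
    [0, 0, 0],
    [0, 0, 0],
    [0, 0, 0],
    [0, 0, 0],
    [0, 0, 0],
    [0, 0, 0]
  ]
}}

```text
time_s: 11.58
tool_pos: [595.3, 152.4, 176.1]
ee_rot: [0.99, 1.346, -2.259]
wrist_force: [-0.4, -0.1, -2.9]
finger_gap: 41.3
```

```bash
cat > snap.py <<'E'
from workcell import robot
import cv2,pickle,sys
k=sys.argv[1]
d={}
for n in ("scene","top"): d[n]=robot.get_image(n)
d["st"]=robot.get_state()
pickle.dump(d,open(f"im{k}.pkl","wb"))
def crop(n,x0,y0,w,h,s,o):
    c=cv2.convertScaleAbs(d[n]["color"][y0:y0+h,x0:x0+w,::-1],alpha=1.5)
    cv2.imwrite(o,cv2.resize(c,None,fx=s,fy=s,interpolation=cv2.INTER_CUBIC))
crop("scene",310,200,160,195,3,f"pics/s{k}c.png")
crop("top",170,85,130,115,5,f"pics/t{k}c.png")
E
python3 snap.py 8; python3 st.py; python3 tgt.py -3 0 0 1 |tail -1;python3 tgt.py 0 0 0 1 |tail -1
```

```text
11.6833 q [ 0.63   0.399  1.939 -1.156  0.962 -1.438] p [595.3 152.3 176.1] gap 41.2 F [-2.1 -0.2 -2.5] T [ 0.56  0.88 -0.02]
[[-0.704  0.59  -0.395]
 [ 0.067 -0.499 -0.864]
 [-0.707 -0.635  0.312]]
travel [ 0.0056 -0.     -0.0001] | 0.006 twist [-0.04 -0.01  0.07] 0.1
travel [ 0.0056  0.0027 -0.0014] | 0.006 twist [-0.04 -0.01  0.07] 0.1
```

View pics/s8c.png

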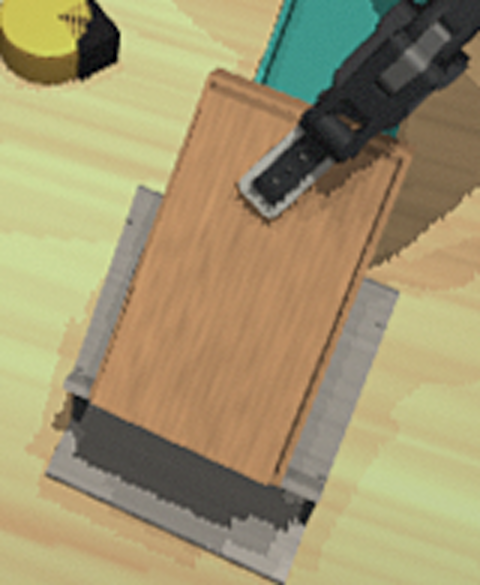

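View pics/t8c.png

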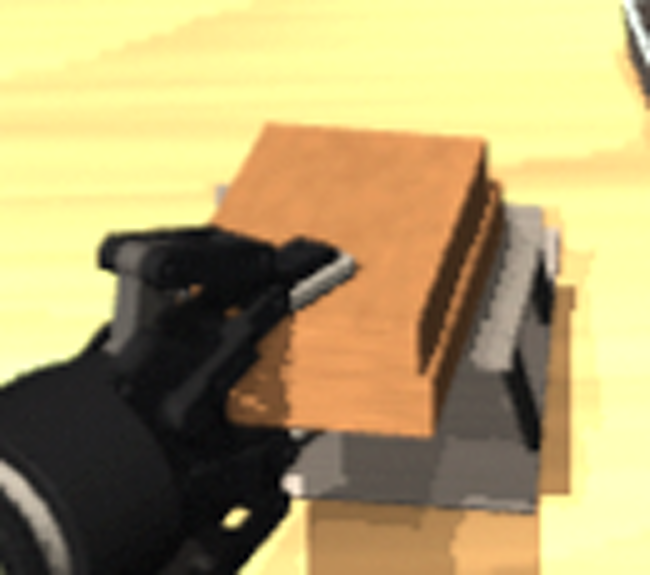

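Request:
{"method": "arm_command", "body": {
  "travel": [
    [0.001, 0, 0],
    [0.002, 0, 0],
    [0.003, 0, 0],
    [0.003, 0, 0]
  ],
  "twist": [
    [0, 0, 0],
    [0, 0, 0],
    [0, 0, 0],
    [0, 0, 0]
  ]
}}

```text
time_s: 12.02
tool_pos: [593.2, 152.5, 173.9]
ee_rot: [0.99, 1.346, -2.259]
wrist_force: [-0.6, 0.1, -1.8]
finger_gap: 41.6
```

Request:
{"method": "arm_command", "body": {
  "travel": [
    [0.0005, 0, 0],
    [0.001, 0, 0],
    [0.0015, 0, 0],
    [0.0015, 0, 0]
  ],
  "twist": [
    [0, 0, 0],
    [0, 0, 0],
    [0, 0, 0],
    [0, 0, 0]
  ]
}}

```text
time_s: 12.35
tool_pos: [592.1, 152.6, 172.8]
ee_rot: [0.99, 1.346, -2.259]
wrist_force: [-1.1, -0.9, -3.1]
finger_gap: 41.1
```

```bash
python3 st.py; python3 tgt.py 0 0 0 1 |tail -1
```

```text
12.35 q [ 0.634  0.4    1.948 -1.161  0.96  -1.425] p [592.1 152.6 172.8] gap 41.1 F [-1.1 -0.9 -3.1] T [ 0.53  0.66 -0.  ]
[[-0.704  0.59  -0.395]
 [ 0.067 -0.499 -0.864]
 [-0.707 -0.635  0.312]]
travel [ 0.001   0.0027 -0.0014] | 0.003 twist [-0.04 -0.01  0.06] 0.1
```

Request:
{"method": "arm_command", "body": {
  "travel": [
    [0.0005, 0, 0],
    [0.001, 0, 0],
    [0.0015, 0, 0],
    [0.0015, 0, 0]
  ],
  "twist": [
    [0, 0, 0],
    [0, 0, 0],
    [0, 0, 0],
    [0, 0, 0]
  ]
}}

```text
time_s: 12.68
tool_pos: [591.9, 152.7, 172.8]
ee_rot: [0.992, 1.345, -2.258]
wrist_force: [3.9, -1.7, -0.3]
finger_gap: 41.1
```

```bash
python3 st.py; python3 tgt.py 0 0 0 1 |tail -1
```

```text
12.6833 q [ 0.635  0.401  1.949 -1.164  0.961 -1.42 ] p [591.9 152.7 172.8] gap 41.1 F [ 3.9 -1.7 -0.3] T [ 0.13 -0.22  0.03]
[[-0.703  0.591 -0.396]
 [ 0.066 -0.499 -0.864]
 [-0.708 -0.633  0.312]]
travel [ 0.0008  0.0028 -0.0014] | 0.003 twist [-0.04 -0.05 -0.06] 0.1
```

Request:
{"method": "arm_command", "body": {
  "travel": [
    [0, 0.0005, -0.0002],
    [0, 0.001, -0.0005],
    [0, 0.0015, -0.0007],
    [0, 0.002, -0.001],
    [0, 0.0025, -0.0012],
    [0, 0.0025, -0.0012]
  ],
  "twist": [
    [0, 0, 0],
    [0, 0, 0],
    [0, 0, 0],
    [0, 0, 0],
    [0, 0, 0],
    [0, 0, 0]
  ]
}}

```text
time_s: 13.18
tool_pos: [592.3, 151.2, 172.5]
ee_rot: [0.995, 1.341, -2.261]
wrist_force: [-12.3, -0.7, 11.3]
finger_gap: 41.9
```

```bash
python3 st.py; python3 tgt.py 0 0 0 1 |tail -1; python3 snap.py 9
```

```text
13.1833 q [ 0.633  0.402  1.949 -1.166  0.963 -1.417] p [592.3 151.2 172.5] gap 41.9 F [-12.3  -0.7  11.3] T [-0.26  0.53 -0.65]
[[-0.702  0.59  -0.399]
 [ 0.067 -0.503 -0.862]
 [-0.709 -0.631  0.313]]
travel [ 0.001   0.0016 -0.0025] | 0.003 twist [-0.27 -0.12 -0.1 ] 0.3
```

View pics/s9c.png

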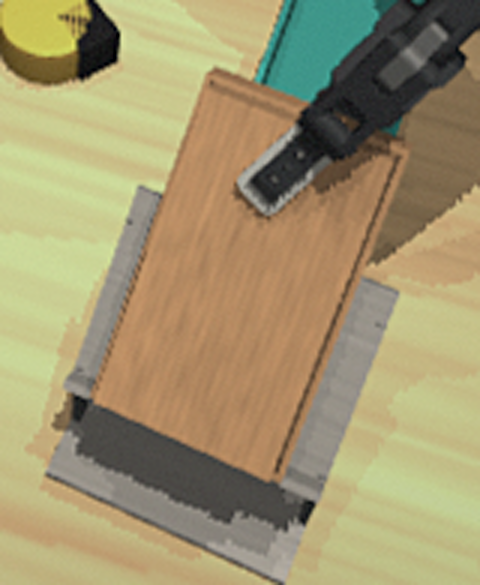

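View pics/t9c.png

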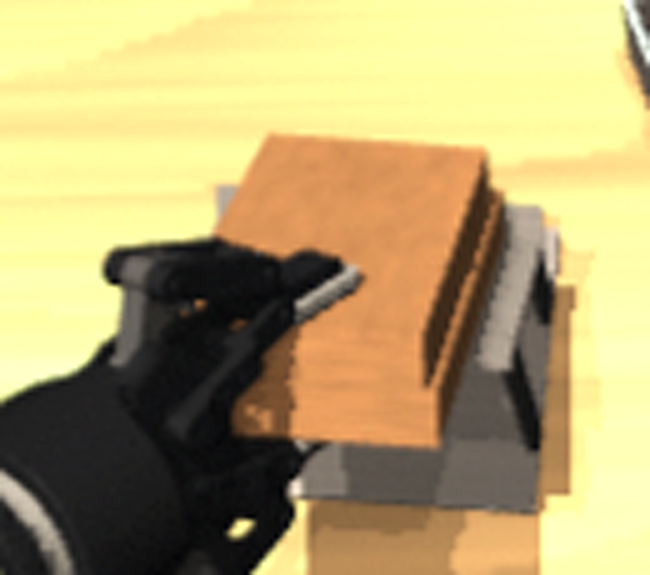

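```bash
python3 - <<'E' | tail -4
from tgt import *
a9=lambda p:np.array(p)/3+[310-.33,200-.33]
b9=lambda p:np.array(p)/5+[170-.4,85-.4]
q=[]
for n,a,b in [("dn+y",(275,482),(268,133)),("dn-y",(92,403),(486,150)),("up-y",(212,87),(425,325))]:
    x,e=tri(S,a9(a),T,b9(b));q.append(x);m=x-seat;print(n,"u,v,n",(m@sx).round(1),(m@sy).round(1),(m@sn).round(1),np.round(e,1))
m=(q[0]+q[2])/2-seat;print("centre",(m@sx).round(1),(m@sy).round(1),(m@sn).round(1))
E
```

```text
dn+y u,v,n 75.3 41.7 44.4 [2.2 2.2]
dn-y u,v,n 76.2 -44.9 43.1 [0.1 0.1]
up-y u,v,n -82.1 -43.1 47.6 [2.7 2.7]
centre -3.4 -0.7 46.0
```

Request:
{"method": "arm_command", "body": {
  "travel": [
    [0, -0.0004, 0.0002],
    [0, -0.0004, 0.0002],
    [0, -0.0004, 0.0002],
    [0, -0.0004, 0.0002]
  ],
  "twist": [
    [0, 0, 0],
    [0, 0, 0],
    [0, 0, 0],
    [0, 0, 0]
  ],
  "squeeze": 20
}}

```text
time_s: 13.62
tool_pos: [592.1, 151.3, 172.6]
ee_rot: [0.994, 1.341, -2.26]
wrist_force: [-0.5, 1.0, 0.5]
finger_gap: 41.7
```

```bash
python3 st.py
```

```text
13.6167 q [ 0.634  0.402  1.949 -1.166  0.963 -1.418] p [592.1 151.3 172.6] gap 41.7 F [-0.5  1.   0.5] T [0.46 0.35 0.03]
[[-0.702  0.59  -0.399]
 [ 0.067 -0.503 -0.862]
 [-0.709 -0.632  0.313]]
```

Request:
{"method": "arm_command", "body": {
  "travel": [
    [0, 0, 0],
    [0, 0, 0],
    [0, 0, 0],
    [0, 0, 0]
  ],
  "twist": [
    [0, 0, 0],
    [0, 0, 0],
    [0, 0, 0],
    [0, 0, 0]
  ],
  "grip": 0.046
}}

```text
time_s: 13.95
tool_pos: [592.1, 151.3, 172.5]
ee_rot: [0.994, 1.341, -2.261]
wrist_force: [0.5, -0.2, 0.3]
finger_gap: 46.2
```

Request:
{"method": "arm_command", "body": {
  "travel": [
    [0, 0, 0],
    [0, 0, 0],
    [0, 0, 0],
    [0, 0, 0],
    [0, 0, 0],
    [0, 0, 0]
  ],
  "twist": [
    [0, 0, 0],
    [0, 0, 0],
    [0, 0, 0],
    [0, 0, 0],
    [0, 0, 0],
    [0, 0, 0]
  ],
  "grip": 0.078
}}

```text
time_s: 14.45
tool_pos: [592.1, 151.3, 172.5]
ee_rot: [0.994, 1.341, -2.261]
wrist_force: [-0.1, -0.5, -0.3]
finger_gap: 77.8
```

```bash
python3 st.py; python3 snap.py 10
```

```text
14.45 q [ 0.634  0.402  1.949 -1.166  0.963 -1.418] p [592.1 151.3 172.5] gap 77.8 F [-0.1 -0.5 -0.3] T [0.18 0.28 0.  ]
[[-0.702  0.59  -0.399]
 [ 0.067 -0.503 -0.862]
 [-0.709 -0.632  0.314]]
```

View pics/s10c.png

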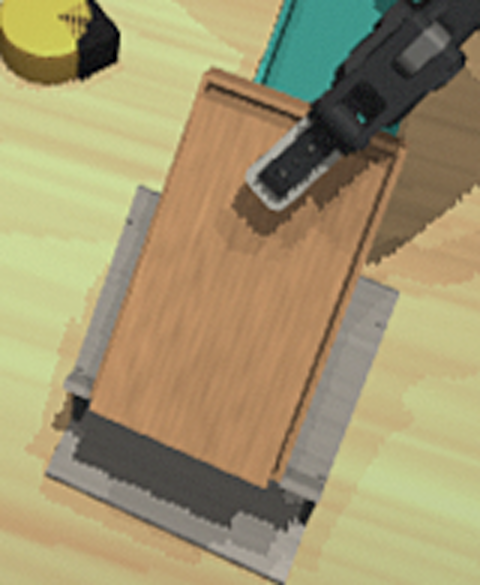

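View pics/t10c.png

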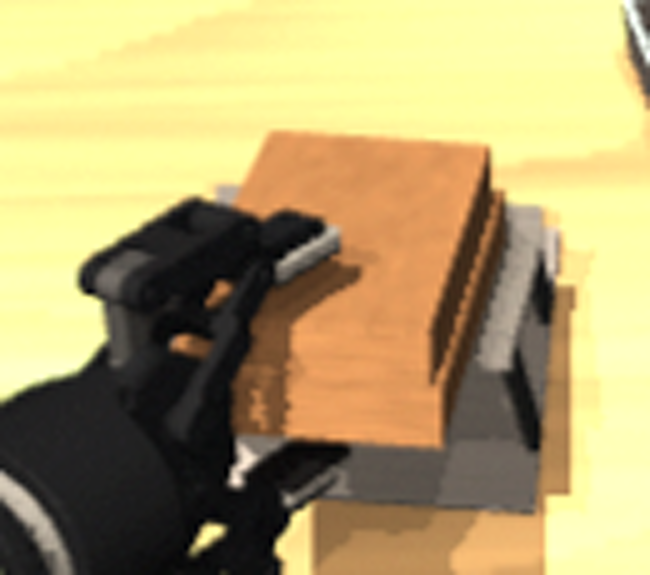

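Request:
{"method": "arm_command", "body": {
  "travel": [
    [0, -0.006, 0],
    [0, -0.014, 0],
    [0, -0.025, 0],
    [0, -0.038, 0],
    [0, -0.052, 0],
    [0, -0.068, 0],
    [0, -0.085, 0],
    [0, -0.102, 0],
    [0, -0.12, 0],
    [0, -0.14, 0],
    [0, -0.16, 0],
    [0, -0.18, 0]
  ],
  "twist": [
    [0, 0, 0],
    [0, 0, 0],
    [0, 0, 0],
    [0, 0, 0],
    [0, 0, 0],
    [0, 0, 0],
    [0, 0, 0],
    [0, 0, 0],
    [0, 0, 0],
    [0, 0, 0],
    [0, 0, 0],
    [0, 0, 0]
  ]
}}

```text
time_s: 15.55
tool_pos: [484.3, 242.8, 287.7]
ee_rot: [0.994, 1.342, -2.259]
wrist_force: [-0.0, -0.7, 0.7]
finger_gap: 78.3
```

```bash
python3 st.py; python3 snap.py 11
```

```text
15.55 q [ 0.913  0.252  1.826 -0.936  1.291 -1.555] p [484.3 242.8 287.7] gap 78.3 F [-0.  -0.7  0.7] T [ 0.24  0.27 -0.04]
[[-0.702  0.591 -0.398]
 [ 0.067 -0.501 -0.863]
 [-0.709 -0.632  0.313]]
```

View pics/s11c.png

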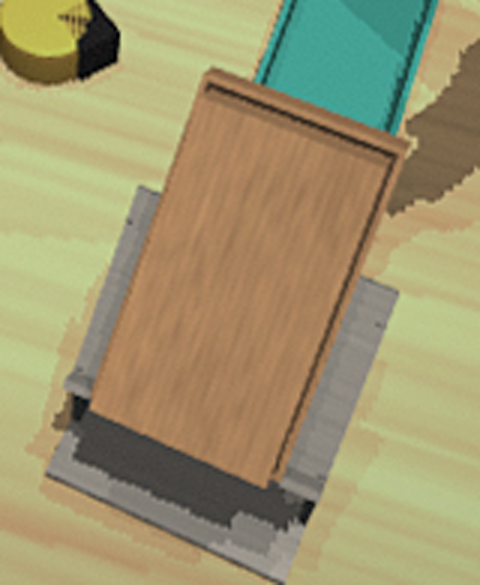

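View pics/t11c.png

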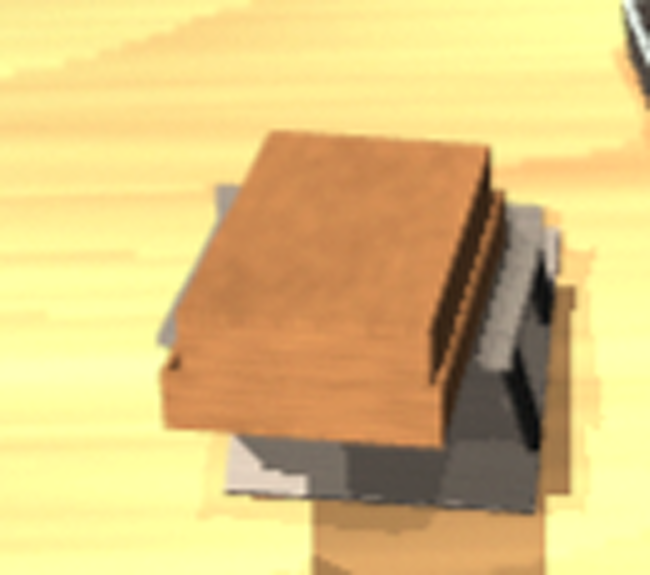

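```bash
python3 - <<'E' | tail -9
from tgt import *
a9=lambda p:np.array(p)/3+[310-.33,200-.33]
b9=lambda p:np.array(p)/5+[170-.4,85-.4]
q=[]
for n,a,b in [("tray dn+y",(270,487),(273,131)),("dn-y",(92,410),(489,148)),("up-y",(208,93),(430,327)),("up+y",(392,157),(180,320))]:
    x,e=tri(S,a9(a),T,b9(b));q.append(x);m=x-seat;print(n,"u,v,n",(m@sx).round(1),(m@sy).round(1),(m@sn).round(1),np.round(e,1))
m=np.mean(q,0)-seat;print("tray centre",(m@sx).round(1),(m@sy).round(1),(m@sn).round(1))
a=q[0]+q[3]-q[1]-q[2];b=q[0]+q[1]-q[2]-q[3]
for v,r in ((a,sy),(b,sx)): print("rot",np.degrees(np.arcsin(np.cross(r,v/np.linalg.norm(v))@sn)).round(2))
for p in ((442,445),(167,428)):
    x=plane(T,b9(p),seat[2]+83*k)-seat;print("lid up corner u,v",(x@sx).round(1),(x@sy).round(1))
E
```

```text
tray dn+y u,v,n 78.7 40.5 43.9 [2.2 2.2]
dn-y u,v,n 80.1 -44.8 42.1 [0.9 0.9]
up-y u,v,n -78.5 -44.2 45.1 [2.6 2.6]
up+y u,v,n -80.8 39.2 43.3 [2.2 2.2]
tray centre -0.1 -2.3 43.6
rot 1.26
rot 0.11
lid up corner u,v -81.0 -50.3
lid up corner u,v -81.1 44.6
```

Run:
```python
from workcell import robot
print(robot.sign_off())
```

```text
the job is handed in; nothing more can be done
None
```

I pinched the box and lid together at the uphill end at 48 N. I then turned the box over in the air with the lid shut, lowered it lid-down onto the empty stand, eased it against the lip and let go. The gripper is withdrawn and the job is handed in. It finished at about 15.6 s of the 42 s allowed. The highest wrist force I read was about 17 N, when it met the lip.

- **Held shut:** the finger opening stayed between 41 and 42 mm through the whole turn.
- **Supported before release:** the wrist force showed the stand carrying the weight, and the box did not tip or fall away afterwards.
- **Final position:** the pictures after release show the box closed. The tray centre is about 0 mm off along the slope and 44 mm above the plate (42 mm expected). It is roughly 2 mm off-centre across the stand, and the lid about 2 to 3 mm by the top camera alone.
- **Squareness:** the box's short edges measured 1.3° off the stand and its long edges 0.1°.
- **Disagreements:** the scene and top cameras differed by up to about 5 mm on some box corners, so the small offsets are within the measurement error. When I let go, the tray slid about 2 mm downhill inside the lid, which is within its 2 mm of play.

I could not see inside the box, so I did not check that the bolts lie in the lid.

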